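# Settle a flywheel on the balancing rollers

## Robot

A 6-joint arm with a two-finger parallel gripper is mounted at the origin on the work surface. World frame = base frame: x ahead of the robot, y to its left, z up, the work surface at z = 0. Lengths are in m, angles in degrees, forces in N, time in s.
With the tool pointing down it reaches from about 0.35 to 0.875 m from the base axis. Payload 15.5 kg.
Tool frame: the origin (TCP) lies on the mounting face of the last link; the fingertips stand 173 mm ahead of it and the grasp point (between the pads) lies 155 mm ahead of it; z points along the fingers, y is the direction in which the jaws open and shut (so a half turn about z gives the same grasp; the last joint's range is limited). The gripper opens to 85 mm and grips with 20 to 120 N. Pads are 22 mm wide; open, the fingers measure 114 mm over their backs; the gripper's body (76 mm by 85 mm) begins 54 mm behind the grasp point. The pads swing forward as they close: fully open they stand 13 mm farther back than shut.
Start: joints at [-77.034, 28.281, 77.091, -0, 74.628, -5.472], TCP at [0.198, -0.593, 0.405] pointing down, gripper open.
Joint ranges: [-166.48, 166.48], [-47.26, 123.95], [12.59, 153.08], [-70.14, 250.14], [6.76, 159.57], [-176.63, 176.63]. Speed limits (degrees/s): [108.29, 108.29, 147.25, 172.46, 172.46, 172.46].

## Interface

Orientations are given as [roll, pitch, yaw] about the fixed x, y, z axes, in that order (R = Rz(yaw) Ry(pitch) Rx(roll)).
In Python, from cell import manip, vision, ticket, search_frame gives the robot as it stands.
- The arm moves only by the shell command python3 -m handwheel 'ROWS' [FORCE]. ROWS is JSON, a list of rows, each an object of numbers: "ax", "ay", "az": the turn, a rotation vector about the tool's x, y, z in degrees; "dx", "dy", "dz": the shift along the tool's x, y, z in cm; "hand": the closure in counts, from 0 (fully open) to 255 (shut). A call has 1 to 8 rows; each row is the pose to reach, as a shift and turn from the pose commanded when the call began, along the tool's axes at that moment; what a row does not reach only later rows make up. A row lasts 1/10 s, in which the tool goes at most 50 mm and 8.59 degrees, less where a joint would pass 70% of its speed; a pose out of reach is approached as far as the arm can. A call with a gripper value outside its range is refused whole. The fingers move at their own pace and stop on an object; FORCE is the grip in N (left out, the last holds). Time passes only in rows, so rows that repeat a pose let the fingers close. It gives the time, the measured TCP pose, the force and the opening at its end, in the units of the state.
- manip.sense(): the state, without advancing time (a new reading comes with each control period).
- vision.read_camera(name): name is "scene" or "top" or "wrist"; returns (picture, depth): 420x560x3 uint8, red, green, blue; 420x560 float32, m along the optical axis (not along the pixel's ray), 0 where there is no reading.
- vision.get_calibration(name): a dict with "fx", "fy", "cx", "cy" (pixels), "k1" (the pictures are not rectified: a ray, as slopes to the right and down, at radius r is drawn at 1 + k1 r^2 times it, then the intrinsics apply), "view" (4x4, takes a point from world to camera coordinates). Camera axes: x right, y down, z forward; pixel columns grow to the right and rows downward; lengths in m; the calibration is good to about 2 mm. A picture is of the moment at which its call begins: read the wrist's pose just before it. get_calibration takes no time and is no camera call; for the wrist camera it gives the pose at the moment of the call.
- ticket.finish_job(): hands the job in, once; it reports no verdict.
Trained networks look in the newest picture that a camera, given by its name, has taken for a name from the list of things; names that differ only in an ending like _2 or _b are one class to them, and where a whole thing is asked for, a point or a joint stands for the part that bears it (a point fixed in the world has none). Each returns a list of dicts, best first, with "score" (0 to 1); they miss things now and then, are a little off and sometimes report something else, mostly with a low value. They report only what shows in the picture. A call takes as long as a camera call. They do not tell look-alikes from the thing itself.
- search_frame(camera, query): "bbox" ([left, top, right, bottom] in pixels, round what is visible of it).
The state is a dict: "time": time; "qpos": joint angles; "joint_vel": joint speeds; "tau": joint torques, N m; "ee_pos": TCP position; "orientation": TCP orientation; "ft_force": force on the tool from outside, world axes, zero at the start; "torque": the same for the moment, N m; "gripper_width": opening from 0.0 (shut) to 1.0 (fully open).
Only numpy, scipy, OpenCV 4.12 (cv2) and the standard library are available. Lean on these libraries where they do the work, as an engineer would, in place of code of your own. Each camera call takes 0.05 s, during which the arm holds its last target.

## Task

Take the flywheel out of its cradle and set it gently on the balancing stand with its shaft across both pairs of rollers, then let go of it; the stand's brake holds it from turning. Pinch the two side tabs of the stand's release block fully together and keep them pinched until the wheel has come to rest with its heavy side (the dark steel weight) straight down, then let the tabs spring back so that the brake holds the wheel there. Leave the other things on the bench where they are.

Things in the scene. Friction and masses are not known exactly. Their poses are not given: they have to be found in the camera images.
- hub (a point): Centre of the flywheel: aluminium, 110 mm across, 26 mm wide with flat side faces (solid to the touch all over), upright on a 16 mm steel shaft 136 mm long, round ends included, along the frame's y axis. Boss 34 mm long. All about 0.7 kg. Taken from above by both faces near the rim's top; held so, it may swing some degrees to its heavy side. In the cradle this point is 72 mm above the table.
- heavy (a point): Centre of the dark steel balance weight in the recess of the wheel, 27 mm from the wheel's centre, fixed at any angle round the wheel: its heavy side. The frame's z axis points from the weight to the shaft (straight up when the weight hangs straight down), y along the shaft.
- seat (a point): Point on the stand where the wheel's centre lies when its shaft rests midway on both roller pairs, 85 mm above the table; y axis along the shaft. Each pair: two 36 mm rollers, axes 40 mm apart along x, 45 mm to either side along y; tops 86 mm above the table, nothing near is higher. Set down within 10 mm in x, the shaft finds its place between the rollers.
- release (a point): Centre of the stand's black release block, 135 mm from the seat along the stand's -y, 55 mm above the table (30 mm along x, 40 mm along y, top 78 mm above the table). A grey tab stands out 10 mm from each x face: 24 mm wide along y, 37 to 73 mm above the table, 50 mm over both. Pinched along the stand's x axis, fully in they are 38 mm over both.
- tab_a (a joint): Travel of the tab on the -x side, m: 0 fully out, 0.006 fully in (about 4 N on each tab); springs back when let go. About 0.0015 when the wheel rests on the brake. Each tab draws back one of the two brake shoes.
- tab_b (a joint): The same for the tab on the +x side.
- stand: Balancing stand fixed to the table, grey base 130 x 270 x 10 mm, origin under its middle, y along the shaft. Two sprung brake shoes press up under the rim (1.5 mm, about 3 N in all) and stop it turning; drawn back, the wheel swings freely and rests after 1 to 4 s. Rollers have slight friction: with its weight almost straight up the wheel may stay so and then needs a push round at its rim.
- cradle: The flywheel's plywood cradle, fixed to the table, base 120 x 90 x 10 mm; origin under its middle, y along the shaft. The rim stands on four rubber buffers between two strips 32 mm high along its faces; rim top 127 mm above the table.
- spool: Bystander: black wire spool, 90 mm across, 30 mm high, lying flat.
- driver: Bystander: screwdriver, 180 mm.
- crimper: Bystander: crimping pliers, 150 mm, lying flat.
- partsbox: Bystander: clear box of small parts, 110 x 75 x 35 mm.
- cleaner: Bystander: spray can, 54 mm across, 150 mm high.
- meter: Bystander: hand multimeter, 150 x 75 x 35 mm, lying flat.
- cell: Bystander: small battery pack, 40 x 60 x 30 mm, beside the cradle.
Things that resemble listed ones, but are neither listed nor needed, are in the scene too. Leave any red look-alike of the part that bears hub alone.

How it is judged:
By the outcome, as a careful person would: the job done as asked, in the order asked, and still so for the second after the job is handed in, with the robot touching nothing.
It also fails if it takes over 72 s, if anything falls off the work surface, if the arm or the gripper's body presses on something with over 40 N, if the wrist force passes 120 N, or if a joint passes its speed limit or range.

## Working session

There is one attempt and no reset: what is moved stays moved. The work goes in short steps, Python scripts to look and compute and a shell command to move; the robot and the scene stay as the last step left them, time stands still between calls to the robot, and variables do not carry over. Pictures are saved under pics/ and viewed, and the job is handed in when it is done.

```bash
ls; mkdir -p pics; cat > h.py <<'E'
import numpy as np, cv2, json
from cell import manip, vision, ticket, search_frame
from scipy.spatial.transform import Rotation as R
def cap(cam,fn=None):
    cal=vision.get_calibration(cam); im,d=vision.read_camera(cam)
    if fn:
        cv2.imwrite('pics/'+fn+'.png',cv2.cvtColor(im,cv2.COLOR_RGB2BGR)); np.savez('pics/'+fn+'.npz',im=im,d=d,view=cal['view'],cal=np.array([cal[k] for k in('fx','fy','cx','cy','k1')]))
    return im,d,cal
def undist(cal,u,v):
    xd=(np.asarray(u,float)-cal['cx'])/cal['fx']; yd=(np.asarray(v,float)-cal['cy'])/cal['fy']
    x,y=xd.copy() if hasattr(xd,'copy') else xd, yd
    for _ in range(10):
        s=1+cal['k1']*(x*x+y*y); x=xd/s;y=yd/s
    return x,y
def world(cal,u,v,z):
    x,y=undist(cal,u,v); P=np.stack([x*z,y*z,z],-1)
    V=np.array(cal['view']); return (P-V[:3,3])@V[:3,:3]
def cloud(cal,d,box=None):
    vv,uu=np.mgrid[0:d.shape[0],0:d.shape[1]]
    if box: l,t,r,b=box; uu=uu[t:b,l:r];vv=vv[t:b,l:r];d=d[t:b,l:r]
    return world(cal,uu,vv,d)
def ray_at_z(cal,u,v,z):
    x,y=undist(cal,u,v); V=np.array(cal['view']); c=-V[:3,:3].T@V[:3,3]; r=V[:3,:3].T@np.array([x,y,1.0])
    return c+r*(z-c[2])/r[2]
def proj(cal,P):
    V=np.array(cal['view']); p=V[:3,:3]@np.asarray(P)+V[:3,3]; x,y=p[0]/p[2],p[1]/p[2]; s=1+cal['k1']*(x*x+y*y)
    return cal['fx']*x*s+cal['cx'],cal['fy']*y*s+cal['cy'],p[2]
def load(fn):
    z=np.load('pics/'+fn+'.npz'); cal=dict(zip(('fx','fy','cx','cy','k1'),z['cal'])); cal['view']=z['view']; return z['im'],z['d'],cal
E
python3 - <<'E'
from h import *
print(manip.sense())
for c in('scene','top','wrist'):
    im,d,cal=cap(c,c+'0')
    print(c,{k:cal[k] for k in('fx','fy','cx','cy','k1')},-np.array(cal['view'])[:3,:3].T@np.array(cal['view'])[:3,3])
E
```

```text
pics
{'time': 0.0, 'qpos': array([-7.70353326e+01,  2.83154346e+01,  7.71264361e+01,  2.29844929e-03,
        7.46271295e+01, -5.47207277e+00]), 'joint_vel': array([ 0.01618696, -0.0858706 , -0.06746176, -0.02393991, -0.11952883,
       -0.0440855 ]), 'tau': array([ 4.56709140e-04, -8.82155299e+01, -3.83880007e+01, -2.48270226e-04,
        9.80061450e-03, -1.30470892e-05]), 'ee_pos': array([ 0.19763572, -0.59278519,  0.40409826]), 'orientation': array([-1.79931526e+02, -8.78527462e-03,  1.84361243e+01]), 'ft_force': array([-0.70287521, -0.39629313, -0.29248631]), 'torque': array([-0.00115632,  0.05806475, -0.00156939]), 'gripper_width': 1.0016506909524525}
scene {'fx': 542.9165307466858, 'fy': 542.9165307466858, 'cx': 291.377247927002, 'cy': 202.49377938264107, 'k1': -0.09763548607257362} [ 1.51613521 -0.44759337  1.05935292]
top {'fx': 518.3874900372678, 'fy': 518.3874900372678, 'cx': 280.24232431142025, 'cy': 209.7926276796187, 'k1': -0.010765377259673355} [0.34240392 0.03221783 1.50133953]
wrist {'fx': 326.05076901906585, 'fy': 326.05076901906585, 'cx': 280.9030781520544, 'cy': 209.0578822084558, 'k1': -0.07529712752871295} [ 0.25973253 -0.57166805  0.37322415]
```

View pics/top0.png

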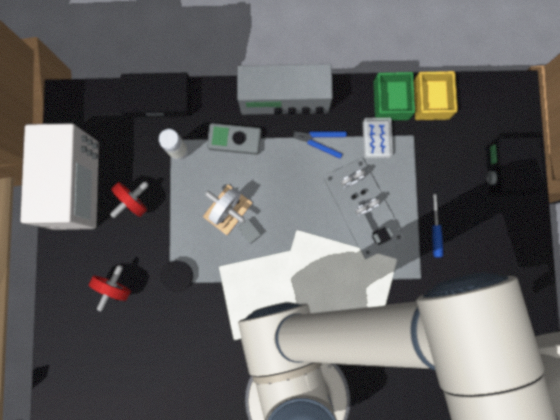

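View pics/scene0.png

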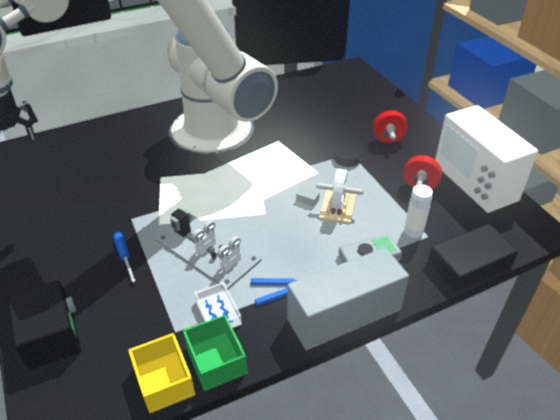

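View pics/wrist0.png

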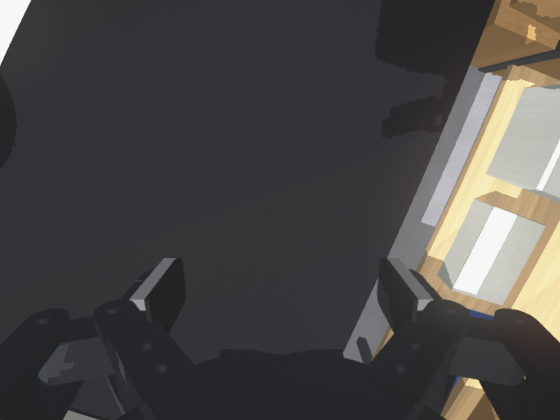

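```bash
python3 - <<'E'
from h import *
for c in('top','scene'):
    for q in('hub','heavy','seat','release','tab_a','stand','cradle','cell'):
        print(c,q,[(np.round(x['bbox']).astype(int).tolist(),round(x['score'],2)) for x in search_frame(c,q)][:3])
print(manip.sense()['time'])
E
```

```text
top hub [([205, 186, 245, 227], 0.89), ([90, 264, 134, 312], 0.86), ([112, 184, 148, 219], 0.59)]
top heavy [([160, 259, 193, 291], 0.25)]
top seat [([326, 158, 403, 259], 0.91)]
top release [([325, 155, 405, 260], 0.78)]
top tab_a [([161, 128, 185, 161], 0.16)]
top stand [([322, 159, 409, 260], 0.72), ([238, 221, 258, 240], 0.68)]
top cradle [([204, 186, 252, 235], 0.85), ([160, 258, 193, 290], 0.16)]
top cell [([237, 221, 256, 243], 0.53)]
scene hub [([401, 157, 443, 189], 0.93), ([316, 170, 364, 207], 0.61), ([373, 114, 408, 144], 0.6)]
scene heavy [([383, 129, 390, 139], 0.54), ([416, 180, 426, 183], 0.46)]
scene seat [([157, 207, 259, 289], 0.76)]
scene release [([154, 206, 258, 291], 0.68), ([404, 183, 434, 237], 0.56)]
scene tab_a [([315, 171, 366, 210], 0.68), ([171, 213, 183, 227], 0.43)]
scene stand [([159, 207, 262, 288], 0.93)]
scene cradle [([318, 192, 354, 222], 0.96)]
scene cell [([295, 187, 320, 205], 0.78)]
0.95
```

```bash
python3 - <<'E'
from h import *
im,d,cal=load('top0')
a=cv2.resize(im[170:260,185:275],None,fx=6,fy=6,interpolation=cv2.INTER_CUBIC)
b=cv2.resize(im[145:270,310:415],None,fx=5,fy=5,interpolation=cv2.INTER_CUBIC)
cv2.imwrite('pics/a.png',a[:,:,::-1]); cv2.imwrite('pics/b.png',b[:,:,::-1])
for n,(u,v) in dict(hub=(225,206),se1=(207,193),se2=(243,219),corners1=(327,167),c2=(353,157),c3=(368,259),c4=(402,240)).items():
    print(n, np.round(world(cal,u,v,np.float64(d[v,u])),3))
P=cloud(cal,d,(195,175,262,245)).reshape(-1,3)
h=P[(P[:,2]>0.105)]; print('rim top',h.mean(0),len(h)); 
E
```

```text
hub [0.531 0.187 0.125]
se1 [0.575 0.242 0.077]
se2 [0.501 0.142 0.077]
corners1 [ 0.659 -0.101  0.003]
c2 [ 0.687 -0.178  0.003]
c3 [ 0.387 -0.211  0.003]
c4 [ 0.439 -0.31   0.01 ]
rim top [0.52832025 0.18443762 0.19044434] 354
```

View pics/a.png

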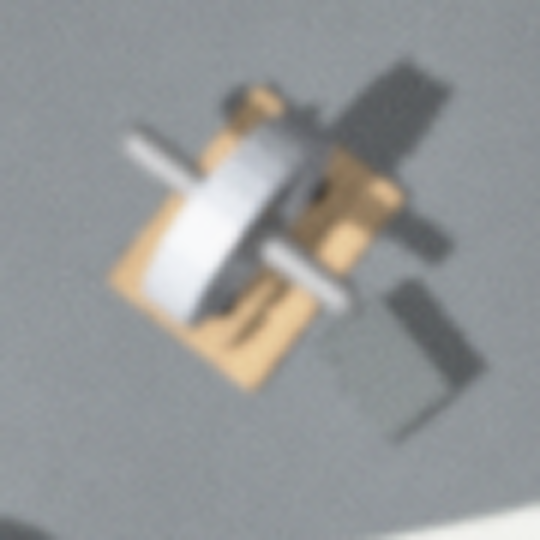

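View pics/b.png

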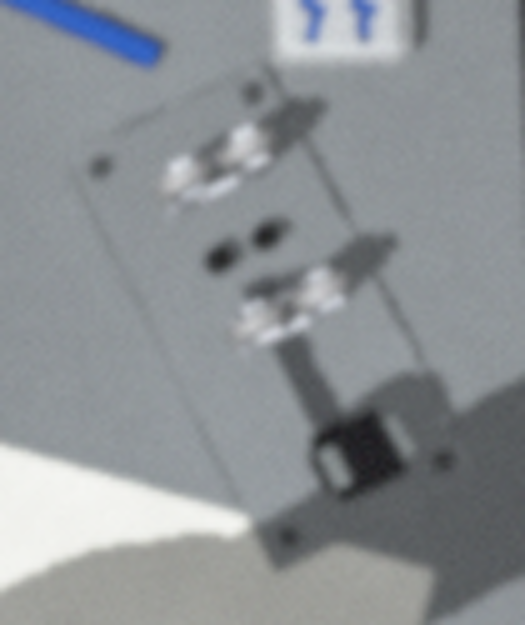

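```bash
python3 - <<'E'
from h import *
im,d,cal=load('top0')
e1=ray_at_z(cal,185+130/6,170+141/6,.072);e2=ray_at_z(cal,185+343/6,170+296/6,.072)
print('ends',e1,e2,np.linalg.norm(e1-e2),(e1+e2)/2, np.degrees(np.arctan2(*(e1-e2)[[1,0]])))
P=cloud(cal,d,(195,175,262,245)).reshape(-1,3)
h=P[(P[:,2]>0.118)&(P[:,2]<.136)]; print('rim top',np.median(h,0),len(h))
f=lambda x,y,z:ray_at_z(cal,310+x/5,145+y/5,z)
rel=f(362,455,.078); r=[f(*p,.08) for p in((185,178),(245,147),(262,320),(322,290))]
print('rel',rel); print('rollers',np.round(r,3)); m1=(r[0]+r[1])/2;m2=(r[2]+r[3])/2
print('seat',(m1+m2)/2,np.linalg.norm(m1-m2)); yv=m1-m2;print(np.degrees(np.arctan2(yv[1],yv[0])),np.linalg.norm(((m1+m2)/2-rel)[:2]), np.degrees(np.arctan2(*((m1+m2)/2-rel)[[1,0]])))
c=[f(*p,.01) for p in((72,168),(262,68),(280,570),(468,462))]
print('base corners',np.round(c,3))
for n,(u,v) in dict(cell=(248,232)).items(): print(n,ray_at_z(cal,u,v,.03))
E
```

```text
ends [0.57488272 0.24365569 0.072     ] [0.50052965 0.14494987 0.072     ] 0.12357676708918248 [0.53770619 0.19430278 0.072     ] 53.01003560589404
rim top [0.53910834 0.19241061 0.12436925] 219
rel [ 0.44699439 -0.24062104  0.078     ]
rollers [[ 0.603 -0.148  0.08 ]
 [ 0.62  -0.182  0.08 ]
 [ 0.522 -0.188  0.08 ]
 [ 0.539 -0.222  0.08 ]]
seat [ 0.57096015 -0.18516465  0.08      ] 0.09005199342025041
26.20116693498951 0.1358047120649679 24.101474313449792
base corners [[ 0.623 -0.091  0.01 ]
 [ 0.68  -0.205  0.01 ]
 [ 0.387 -0.204  0.01 ]
 [ 0.447 -0.314  0.01 ]]
cell [0.46860842 0.13192166 0.03      ]
```

```bash
cat >> h.py <<'E'
def delta(pos,yaw,roll=180.,pitch=0.):
    s=manip.sense(); R0=R.from_euler('xyz',s['orientation'],degrees=True); R1=R.from_euler('xyz',[roll,pitch,yaw],degrees=True)
    t=R0.inv().apply(np.array(pos)-s['ee_pos'])*100; a=(R0.inv()*R1).as_rotvec(degrees=True)
    print('t',round(s['time'],2),'pos',np.round(s['ee_pos'],4),'rpy',np.round(s['orientation'],2),'F',np.round(s['ft_force'],1),'w',round(s['gripper_width'],3))
    print('d(cm)',np.round(t,2),'a(deg)',np.round(a,2)); return s
E
python3 -c "
from h import *
delta([.538,.194,.42],143)"
```

```text
t 0.95 pos [ 0.1977 -0.5929  0.4047] rpy [-180.     -0.     18.44] F [ 0.2 -0.5  1.1] w 0.996
d(cm) [ 57.17 -63.89  -1.53] a(deg) [  -0.     -0.   -124.56]
```

```bash
python3 -m handwheel '[{"dx":57.2,"dy":-63.9,"dz":-1.5,"az":-124.5},{"dx":57.2,"dy":-63.9,"dz":-1.5,"az":-124.5},{"dx":57.2,"dy":-63.9,"dz":-1.5,"az":-124.5},{"dx":57.2,"dy":-63.9,"dz":-1.5,"az":-124.5},{"dx":57.2,"dy":-63.9,"dz":-1.5,"az":-124.5},{"dx":57.2,"dy":-63.9,"dz":-1.5,"az":-124.5},{"dx":57.2,"dy":-63.9,"dz":-1.5,"az":-124.5},{"dx":57.2,"dy":-63.9,"dz":-1.5,"az":-124.5}]'; python3 -c "
from h import *
delta([.538,.194,.42],143)"
```

```text
t 0.95 pos [ 0.1977 -0.5929  0.4047] rpy [-180.     -0.     18.44] F [ 0.2 -0.5  1.1] w 0.996
d(cm) [ 57.17 -63.89  -1.53] a(deg) [  -0.     -0.   -124.56]validation failed for argument at $[0]...
```

```bash
python3 -m handwheel '[{"ax":0,"ay":0,"az":-8,"dx":3,"dy":-3.4,"dz":0,"hand":0}]'; python3 -m handwheel --help | head -30; python3 -c "
from h import *
delta([.538,.194,.42],143)"
```

```text
time: 1.05
ee_pos: [0.2143, -0.5538, 0.4044]
orientation: [179.9, 0.1, 26.3]
ft_force: [1.6, 0.3, 0.2]
gripper_width: 0.996
t 1.05 pos [ 0.2143 -0.5538  0.4044] rpy [1.7987e+02 6.0000e-02 2.6300e+01] F [1.6 0.3 0.2] w 0.996
d(cm) [ 62.15 -52.7   -1.75] a(deg) [ 2.000e-02  1.700e-01 -1.167e+02]invalid input: not JSON, or not a number
```

All keys are required. Moving on.

```bash
python3 -m handwheel '[{"ax":0,"ay":0,"az":-117,"dx":62,"dy":-52.5,"dz":-1.5,"hand":0},{"ax":0,"ay":0,"az":-117,"dx":62,"dy":-52.5,"dz":-1.5,"hand":0},{"ax":0,"ay":0,"az":-117,"dx":62,"dy":-52.5,"dz":-1.5,"hand":0},{"ax":0,"ay":0,"az":-117,"dx":62,"dy":-52.5,"dz":-1.5,"hand":0},{"ax":0,"ay":0,"az":-117,"dx":62,"dy":-52.5,"dz":-1.5,"hand":0},{"ax":0,"ay":0,"az":-117,"dx":62,"dy":-52.5,"dz":-1.5,"hand":0},{"ax":0,"ay":0,"az":-117,"dx":62,"dy":-52.5,"dz":-1.5,"hand":0},{"ax":0,"ay":0,"az":-117,"dx":62,"dy":-52.5,"dz":-1.5,"hand":0}]'; python3 -c "
from h import *
delta([.538,.194,.42],143)"
```

```text
time: 1.85
ee_pos: [0.3739, -0.182, 0.4124]
orientation: [180.0, 0.0, 95.5]
ft_force: [-0.1, 0.3, 0.1]
gripper_width: 0.998
t 1.85 pos [ 0.3739 -0.182   0.4124] rpy [1.7996e+02 3.0000e-02 9.5520e+01] F [-0.1  0.3  0.1] w 0.998
d(cm) [35.85 19.95 -0.77] a(deg) [ 2.000e-02  4.000e-02 -4.748e+01]
```

```bash
python3 -m handwheel '[{"ax":0,"ay":0,"az":-47.5,"dx":35.85,"dy":19.95,"dz":-0.8,"hand":0},{"ax":0,"ay":0,"az":-47.5,"dx":35.85,"dy":19.95,"dz":-0.8,"hand":0},{"ax":0,"ay":0,"az":-47.5,"dx":35.85,"dy":19.95,"dz":-0.8,"hand":0},{"ax":0,"ay":0,"az":-47.5,"dx":35.85,"dy":19.95,"dz":-0.8,"hand":0},{"ax":0,"ay":0,"az":-47.5,"dx":35.85,"dy":19.95,"dz":-0.8,"hand":0},{"ax":0,"ay":0,"az":-47.5,"dx":35.85,"dy":19.95,"dz":-0.8,"hand":0},{"ax":0,"ay":0,"az":-47.5,"dx":35.85,"dy":19.95,"dz":-0.8,"hand":0},{"ax":0,"ay":0,"az":-47.5,"dx":35.85,"dy":19.95,"dz":-0.8,"hand":0}]';python3 -m handwheel '[{"ax":0,"ay":0,"az":0,"dx":0,"dy":0,"dz":0,"hand":0},{"ax":0,"ay":0,"az":0,"dx":0,"dy":0,"dz":0,"hand":0}]'; python3 -c "
from h import *
delta([.538,.194,.42],143)
cap('wrist','w1');cap('scene','s1')"
```

```text
time: 2.65
ee_pos: [0.536, 0.184, 0.4201]
orientation: [180.0, 0.0, 142.7]
ft_force: [1.0, -1.9, -0.1]
gripper_width: 0.998
time: 2.85
ee_pos: [0.5356, 0.1826, 0.4195]
orientation: [-180.0, -0.0, 142.8]
ft_force: [-0.5, -0.7, -0.1]
gripper_width: 0.999
t 2.85 pos [0.5356 0.1826 0.4195] rpy [-1.7997e+02 -1.0000e-02  1.4281e+02] F [-0.5 -0.7 -0.1] w 0.999
d(cm) [ 0.5   1.05 -0.05] a(deg) [-0.03 -0.01 -0.19]
```

View pics/w1.png

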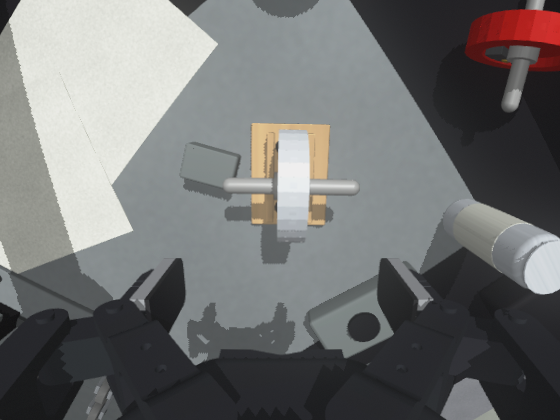

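```bash
python3 - <<'E'
from h import *
im,d,cal=load('w1')
e1=ray_at_z(cal,225,185,.072);e2=ray_at_z(cal,359,187,.072)
print(e1,e2,np.linalg.norm(e1-e2),(e1+e2)/2,np.degrees(np.arctan2(*(e2-e1)[[1,0]])))
P=cloud(cal,d,(262,115,325,250)).reshape(-1,3); h=P[(P[:,2]>.1)&(P[:,2]<.14)]
print(len(h),h[:,2].max(),h.mean(0)); t=h[h[:,2]>.118]; print(t.mean(0),np.percentile(t[:,2],[50,95,99]))
m=h[:,:2].mean(0);w,v=np.linalg.eigh(np.cov((h[:,:2]-m).T)); print(w**.5*np.sqrt(12),np.degrees(np.arctan2(v[1],v[0])))
# extents in the plane of axis
a=np.radians(53); ax=np.array([np.cos(a),np.sin(a)]); s=t[:,:2]@ax; s2=t[:,:2]@np.array([-ax[1],ax[0]]); print(np.percentile(s,[1,99]),np.percentile(s2,[1,99]))
c=np.percentile(s,[1,99]).mean()*ax+np.percentile(s2,[1,99]).mean()*np.array([-ax[1],ax[0]]);print(c)
E
```

```text
[0.49705053 0.14183277 0.072     ] [0.57880818 0.24640471 0.072     ] 0.13273885051554732 [0.53792936 0.19411874 0.072     ] 51.98057815101327
3145 0.12887867218703528 [0.53263281 0.19630278 0.11979406]
[0.53579438 0.19378889 0.12407267] [0.12480512 0.12733731 0.12779529]
[0.02598292 0.08750447] [-128.15191911  141.84808089]
[0.46447163 0.49004397] [-0.34282849 -0.28355875]
[0.53734846 0.1926704 ]
```

```bash
python3 -c "
from h import *
delta([.538,.1935,.267],142)"; python3 - <<'E'
import cv2
i=cv2.imread('pics/s1.png'); cv2.imwrite('pics/s1c.png',cv2.resize(i[150:230,280:380],None,fx=7,fy=7,interpolation=cv2.INTER_CUBIC))
E
```

```text
t 2.95 pos [0.5353 0.181  0.4198] rpy [-1.7996e+02 -1.0000e-02  1.4267e+02] F [-0.2 -0.5  0.8] w 0.999
d(cm) [ 0.54  1.16 15.28] a(deg) [-0.04 -0.01  0.67]
```

View pics/s1c.png

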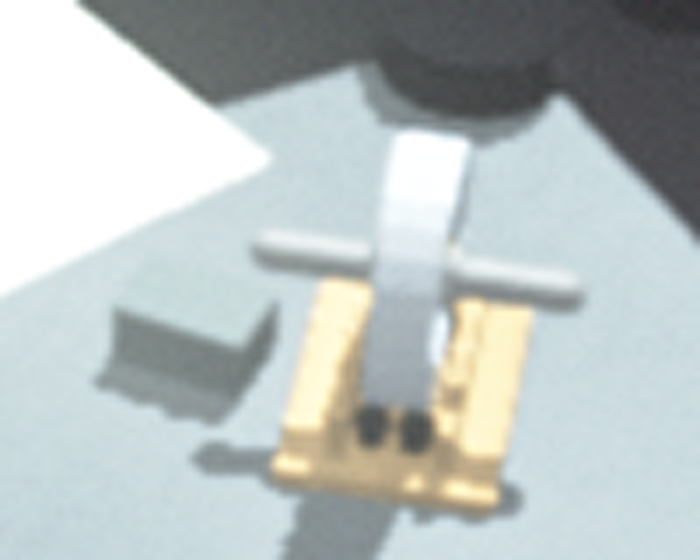

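```bash
python3 -m handwheel '[{"ax":0,"ay":0,"az":0.7,"dx":0.55,"dy":1.15,"dz":3,"hand":0},{"ax":0,"ay":0,"az":0.7,"dx":0.55,"dy":1.15,"dz":6,"hand":0},{"ax":0,"ay":0,"az":0.7,"dx":0.55,"dy":1.15,"dz":8,"hand":0},{"ax":0,"ay":0,"az":0.7,"dx":0.55,"dy":1.15,"dz":9,"hand":0},{"ax":0,"ay":0,"az":0.7,"dx":0.55,"dy":1.15,"dz":9,"hand":0},{"ax":0,"ay":0,"az":0.7,"dx":0.55,"dy":1.15,"dz":9,"hand":0}]'; python3 -c "
from h import *
cap('wrist','w2')
delta([.538,.1935,.267],142)"
```

```text
time: 3.55
ee_pos: [0.5385, 0.1937, 0.3308]
orientation: [180.0, 0.0, 141.9]
ft_force: [-0.3, 0.8, 0.2]
gripper_width: 0.999
t 3.6 pos [0.5386 0.1939 0.331 ] rpy [1.7993e+02 6.0000e-02 1.4196e+02] F [ 0.8 -0.6 -0.1] w 0.999
d(cm) [ 0.03 -0.08  6.4 ] a(deg) [ 0.07  0.06 -0.04]
```

View pics/w2.png

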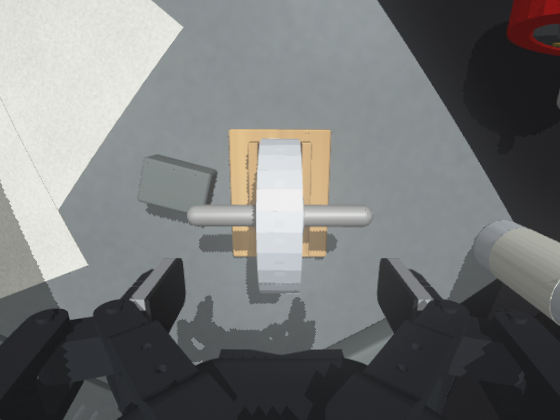

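```bash
python3 -m handwheel '[{"ax":0,"ay":0,"az":0,"dx":0,"dy":0,"dz":2,"hand":0},{"ax":0,"ay":0,"az":0,"dx":0,"dy":0,"dz":4,"hand":0},{"ax":0,"ay":0,"az":0,"dx":0,"dy":0,"dz":5.5,"hand":0},{"ax":0,"ay":0,"az":0,"dx":0,"dy":0,"dz":6.4,"hand":0},{"ax":0,"ay":0,"az":0,"dx":0,"dy":0,"dz":6.4,"hand":0},{"ax":0,"ay":0,"az":0,"dx":0,"dy":0,"dz":6.4,"hand":100}]' 50; python3 -c "
from h import *
delta([.538,.1935,.267],142)"
```

```text
time: 4.2
ee_pos: [0.5386, 0.1943, 0.2667]
orientation: [179.9, 0.0, 142.0]
ft_force: [0.4, -0.0, -0.1]
gripper_width: 0.856
t 4.2 pos [0.5386 0.1943 0.2667] rpy [1.7995e+02 4.0000e-02 1.4199e+02] F [ 0.4 -0.  -0.1] w 0.856
d(cm) [-0.   -0.1  -0.03] a(deg) [ 0.05  0.04 -0.01]
```

```bash
python3 -m handwheel '[{"ax":0,"ay":0,"az":0,"dx":0,"dy":-0.05,"dz":0,"hand":140},{"ax":0,"ay":0,"az":0,"dx":0,"dy":-0.05,"dz":0,"hand":160},{"ax":0,"ay":0,"az":0,"dx":0,"dy":-0.05,"dz":0,"hand":200},{"ax":0,"ay":0,"az":0,"dx":0,"dy":-0.05,"dz":0,"hand":255},{"ax":0,"ay":0,"az":0,"dx":0,"dy":-0.05,"dz":0,"hand":255},{"ax":0,"ay":0,"az":0,"dx":0,"dy":-0.05,"dz":0,"hand":255},{"ax":0,"ay":0,"az":0,"dx":0,"dy":-0.05,"dz":0,"hand":255},{"ax":0,"ay":0,"az":0,"dx":0,"dy":-0.05,"dz":0,"hand":255}]' 50; python3 -c "
from h import *
delta([.538,.1935,.267],142)"
```

```text
time: 5.0
ee_pos: [0.5382, 0.194, 0.2663]
orientation: [179.9, 0.0, 142.0]
ft_force: [0.6, 1.8, 7.1]
gripper_width: 0.297
t 5.0 pos [0.5382 0.194  0.2663] rpy [1.7994e+02 3.0000e-02 1.4200e+02] F [0.6 1.8 7.1] w 0.297
d(cm) [-0.02 -0.05 -0.07] a(deg) [ 0.06  0.03 -0.  ]
```

```bash
python3 -m handwheel '[{"ax":0,"ay":0,"az":0,"dx":0,"dy":0,"dz":-0.5,"hand":255},{"ax":0,"ay":0,"az":0,"dx":0,"dy":0,"dz":-1.5,"hand":255},{"ax":0,"ay":0,"az":0,"dx":0,"dy":0,"dz":-3,"hand":255},{"ax":0,"ay":0,"az":0,"dx":0,"dy":0,"dz":-5,"hand":255},{"ax":0,"ay":0,"az":0,"dx":0,"dy":0,"dz":-7,"hand":255},{"ax":0,"ay":0,"az":0,"dx":0,"dy":0,"dz":-8.5,"hand":255},{"ax":0,"ay":0,"az":0,"dx":0,"dy":0,"dz":-9.5,"hand":255},{"ax":0,"ay":0,"az":0,"dx":0,"dy":0,"dz":-10,"hand":255}]'; python3 -c "
from h import *
cap('wrist','w3')
delta([.571,-.185,.37],115.5)"
```

```text
time: 5.8
ee_pos: [0.5379, 0.1938, 0.3668]
orientation: [180.0, 0.0, 142.0]
ft_force: [0.1, 0.1, -8.1]
gripper_width: 0.298
t 5.85 pos [0.5379 0.1938 0.367 ] rpy [1.7996e+02 3.0000e-02 1.4199e+02] F [-0.1 -0.3 -6.7] w 0.297
d(cm) [-25.93 -27.81  -0.3 ] a(deg) [5.000e-02 2.000e-02 2.649e+01]
```

View pics/w3.png

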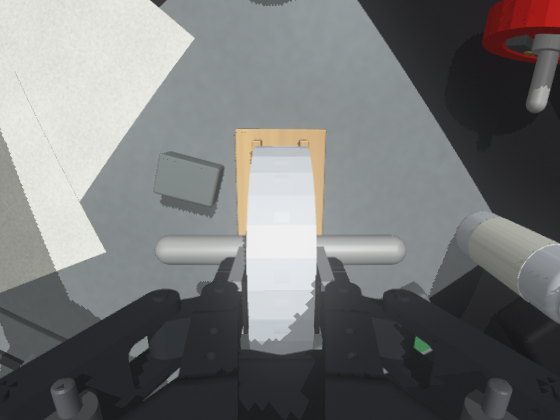

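```bash
python3 -m handwheel '[{"ax":0,"ay":0,"az":1,"dx":-0.7,"dy":-0.8,"dz":-1,"hand":255},{"ax":0,"ay":0,"az":3,"dx":-2.5,"dy":-2.7,"dz":-2,"hand":255},{"ax":0,"ay":0,"az":6,"dx":-5,"dy":-5.4,"dz":-3,"hand":255},{"ax":0,"ay":0,"az":9,"dx":-8,"dy":-8.6,"dz":-3,"hand":255},{"ax":0,"ay":0,"az":12,"dx":-11,"dy":-11.8,"dz":-3,"hand":255},{"ax":0,"ay":0,"az":15,"dx":-14,"dy":-15,"dz":-3,"hand":255},{"ax":0,"ay":0,"az":18,"dx":-17,"dy":-18.2,"dz":-3,"hand":255},{"ax":0,"ay":0,"az":21,"dx":-20,"dy":-21.4,"dz":-3,"hand":255}]'; python3 -c "
from h import *
delta([.571,-.185,.397],115.5)"
```

```text
time: 6.65
ee_pos: [0.5633, -0.1003, 0.3956]
orientation: [-180.0, -0.0, 120.8]
ft_force: [0.7, -0.1, -7.1]
gripper_width: 0.299
t 6.65 pos [ 0.5633 -0.1003  0.3956] rpy [-1.7995e+02 -4.0000e-02  1.2082e+02] F [ 0.7 -0.1 -7.1] w 0.299
d(cm) [-7.67 -3.68 -0.14] a(deg) [-0.05 -0.04  5.32]
```

```bash
python3 -m handwheel '[{"ax":0,"ay":0,"az":2.2,"dx":-3,"dy":-1.5,"dz":0,"hand":255},{"ax":0,"ay":0,"az":4,"dx":-5.5,"dy":-2.6,"dz":0,"hand":255},{"ax":0,"ay":0,"az":5,"dx":-7.2,"dy":-3.4,"dz":0,"hand":255},{"ax":0,"ay":0,"az":5.3,"dx":-7.7,"dy":-3.7,"dz":0,"hand":255},{"ax":0,"ay":0,"az":5.3,"dx":-7.7,"dy":-3.7,"dz":0,"hand":255},{"ax":0,"ay":0,"az":5.3,"dx":-7.7,"dy":-3.7,"dz":0,"hand":255}]'; python3 -c "
from h import *
cap('wrist','w4')
delta([.571,-.185,.397],115.5)"
```

```text
time: 7.25
ee_pos: [0.5715, -0.1822, 0.3957]
orientation: [-180.0, -0.0, 115.7]
ft_force: [0.1, 0.5, -7.6]
gripper_width: 0.298
t 7.3 pos [ 0.5716 -0.182   0.3958] rpy [-1.7999e+02 -4.0000e-02  1.1576e+02] F [-0.2 -0.7 -6.6] w 0.294
d(cm) [-0.25 -0.18 -0.12] a(deg) [-0.01 -0.04  0.26]
```

View pics/w4.png

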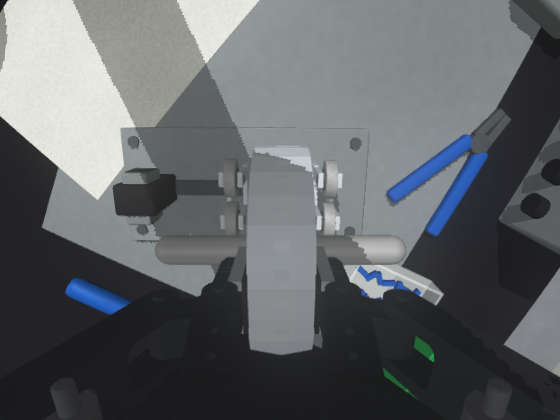

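```bash
python3 - <<'E'
from h import *
im,d,cal=load('w4')
a=np.radians(25.5); Y=np.array([np.cos(a),np.sin(a)]); X=np.array([np.sin(a),-np.cos(a)])
for n,b in dict(rl1=(215,155,245,200),rl2=(215,200,245,233),rr1=(318,155,347,200),rr2=(318,200,347,233),blk=(105,160,180,225)).items():
    P=cloud(cal,d,b).reshape(-1,3); 
    h=P[(P[:,2]>(.078 if n[0]=='r' else .074))&(P[:,2]<.095)]
    x=h[:,:2]@X;y=h[:,:2]@Y
    print(n,len(h),np.round(h.mean(0),4),'xs',np.round(np.percentile(x,[2,98]),4),'ys',np.round(np.percentile(y,[2,98]),4),h[:,2].max())
e=[ray_at_z(cal,*p,.01) for p in((122,128.5),(368,130.5))]; v=e[1]-e[0]; print('edge',np.degrees(np.arctan2(v[1],v[0])),np.linalg.norm(v))
s=[ray_at_z(cal,*p,.2) for p in((156,249.5),(405,249.5))]; v=s[1]-s[0]; print('shaft',np.degrees(np.arctan2(v[1],v[0])),np.linalg.norm(v),(s[0]+s[1])/2)
P=cloud(cal,d,(160,236,405,263)).reshape(-1,3); h=P[(P[:,2]>.17)&(P[:,2]<.24)]; print('shaft z top',np.percentile(h[:,2],[50,95]))
E
```

```text
rl1 382 [ 0.5227 -0.1863  0.0835] xs [0.38   0.4083] ys [0.3868 0.3963] 0.0882304284245912
rl2 277 [ 0.5382 -0.22    0.0838] xs [0.42   0.4411] ys [0.3862 0.3955] 0.08740646016719314
rr1 403 [ 0.6029 -0.1489  0.0834] xs [0.3806 0.4094] ys [0.4754 0.4852] 0.08767104975030099
rr2 282 [ 0.6182 -0.1819  0.0836] xs [0.4207 0.4405] ys [0.4751 0.4848] 0.0871275719494515
blk 1320 [ 0.4504 -0.2422  0.0776] xs [0.3987 0.427 ] ys [0.2829 0.3205] 0.0800860405685126
edge 25.049607194740954 0.264872556826392
shaft 25.787091096409764 0.1365959251247575 [ 0.57099738 -0.18325636  0.2       ]
shaft z top [0.20794919 0.2319541 ]
```

```bash
python3 -c "
from h import *
delta([.5725,-.1844,.292],115.2)"
```

```text
t 7.3 pos [ 0.5716 -0.182   0.3958] rpy [-1.7999e+02 -4.0000e-02  1.1576e+02] F [-0.2 -0.7 -6.6] w 0.294
d(cm) [-0.27 -0.02 10.38] a(deg) [-0.01 -0.04  0.56]
```

```bash
python3 -m handwheel '[{"ax":0,"ay":0,"az":0.5,"dx":-0.25,"dy":0,"dz":1.5,"hand":255},{"ax":0,"ay":0,"az":0.5,"dx":-0.25,"dy":0,"dz":4,"hand":255},{"ax":0,"ay":0,"az":0.5,"dx":-0.25,"dy":0,"dz":6.5,"hand":255},{"ax":0,"ay":0,"az":0.5,"dx":-0.25,"dy":0,"dz":8.5,"hand":255},{"ax":0,"ay":0,"az":0.5,"dx":-0.25,"dy":0,"dz":9.8,"hand":255},{"ax":0,"ay":0,"az":0.5,"dx":-0.25,"dy":0,"dz":10.3,"hand":255},{"ax":0,"ay":0,"az":0.5,"dx":-0.25,"dy":0,"dz":10.4,"hand":255},{"ax":0,"ay":0,"az":0.5,"dx":-0.25,"dy":0,"dz":10.4,"hand":255}]'; python3 -c "
from h import *
cap('wrist','w5');cap('scene','s5')
delta([.5725,-.1844,.2805],115.2)"
```

```text
time: 8.1
ee_pos: [0.5731, -0.1852, 0.2926]
orientation: [180.0, 0.0, 115.2]
ft_force: [-0.6, -0.4, -7.7]
gripper_width: 0.294
t 8.2 pos [ 0.5731 -0.1853  0.2928] rpy [1.7994e+02 7.0000e-02 1.1520e+02] F [-0.1 -0.5 -7.2] w 0.294
d(cm) [ 0.11 -0.01  1.23] a(deg) [ 0.06  0.07 -0.  ]
```

View pics/w5.png

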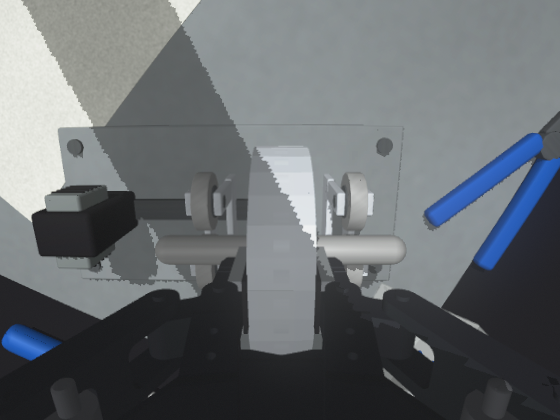

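```bash
python3 -m handwheel '[{"ax":0,"ay":0,"az":0,"dx":0.1,"dy":0,"dz":0.3,"hand":255},{"ax":0,"ay":0,"az":0,"dx":0.1,"dy":0,"dz":0.6,"hand":255},{"ax":0,"ay":0,"az":0,"dx":0.1,"dy":0,"dz":0.8,"hand":255},{"ax":0,"ay":0,"az":0,"dx":0.1,"dy":0,"dz":0.9,"hand":255},{"ax":0,"ay":0,"az":0,"dx":0.1,"dy":0,"dz":0.95,"hand":255},{"ax":0,"ay":0,"az":0,"dx":0.1,"dy":0,"dz":1,"hand":255}]'; python3 -c "
from h import *
delta([.5725,-.1844,.2805],115.2)"
```

```text
time: 8.8
ee_pos: [0.5724, -0.1844, 0.2818]
orientation: [180.0, -0.0, 115.2]
ft_force: [-0.6, 0.3, -6.4]
gripper_width: 0.296
t 8.8 pos [ 0.5724 -0.1844  0.2818] rpy [180.    -0.   115.19] F [-0.6  0.3 -6.4] w 0.296
d(cm) [-0.01  0.01  0.13] a(deg) [ 0.   -0.   -0.01]
```

```bash
python3 -m handwheel '[{"ax":0,"ay":0,"az":0,"dx":0,"dy":0,"dz":0.05,"hand":255},{"ax":0,"ay":0,"az":0,"dx":0,"dy":0,"dz":0.1,"hand":255},{"ax":0,"ay":0,"az":0,"dx":0,"dy":0,"dz":0.1,"hand":255}]'; python3 -m handwheel '[{"ax":0,"ay":0,"az":0,"dx":0,"dy":0,"dz":0.05,"hand":255},{"ax":0,"ay":0,"az":0,"dx":0,"dy":0,"dz":0.1,"hand":255},{"ax":0,"ay":0,"az":0,"dx":0,"dy":0,"dz":0.1,"hand":255}]'
```

```text
time: 9.1
ee_pos: [0.5724, -0.1844, 0.2809]
orientation: [180.0, 0.0, 115.2]
ft_force: [0.9, -0.3, -5.7]
gripper_width: 0.293
time: 9.4
ee_pos: [0.5725, -0.1846, 0.2801]
orientation: [180.0, 0.1, 115.2]
ft_force: [-0.3, -5.1, -2.3]
gripper_width: 0.297
```

```bash
python3 -m handwheel '[{"ax":0,"ay":0,"az":0,"dx":-0.05,"dy":0,"dz":0.05,"hand":255},{"ax":0,"ay":0,"az":0,"dx":-0.1,"dy":0,"dz":0.1,"hand":255},{"ax":0,"ay":0,"az":0,"dx":-0.1,"dy":0,"dz":0.1,"hand":255}]'
```

```text
time: 9.7
ee_pos: [0.5729, -0.1855, 0.2791]
orientation: [180.0, 0.0, 115.2]
ft_force: [-0.6, -5.5, 3.3]
gripper_width: 0.298
```

```bash
python3 -m handwheel '[{"ax":0,"ay":0,"az":0,"dx":-0.1,"dy":0,"dz":0,"hand":255},{"ax":0,"ay":0,"az":0,"dx":-0.1,"dy":0,"dz":0,"hand":180},{"ax":0,"ay":0,"az":0,"dx":-0.1,"dy":0,"dz":0,"hand":170},{"ax":0,"ay":0,"az":0,"dx":-0.1,"dy":0,"dz":0,"hand":160},{"ax":0,"ay":0,"az":0,"dx":-0.1,"dy":0,"dz":0,"hand":140},{"ax":0,"ay":0,"az":0,"dx":-0.1,"dy":0,"dz":0,"hand":110},{"ax":0,"ay":0,"az":0,"dx":-0.1,"dy":0,"dz":0,"hand":80},{"ax":0,"ay":0,"az":0,"dx":-0.1,"dy":0,"dz":0,"hand":50}]' 20; python3 -c "
from h import *
cap('wrist','w6');cap('scene','s6')"
```

```text
time: 10.5
ee_pos: [0.5732, -0.1861, 0.2788]
orientation: [180.0, -0.0, 115.2]
ft_force: [-0.1, -0.0, 0.0]
gripper_width: 0.8
```

View pics/w6.png

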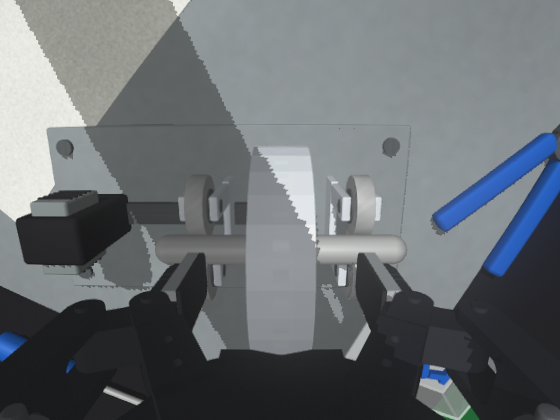

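```bash
python3 -m handwheel '[{"ax":0,"ay":0,"az":0,"dx":0,"dy":0,"dz":-0.5,"hand":30},{"ax":0,"ay":0,"az":0,"dx":0,"dy":0,"dz":-2,"hand":0},{"ax":0,"ay":0,"az":0,"dx":0,"dy":0,"dz":-5,"hand":0},{"ax":0,"ay":0,"az":0,"dx":0,"dy":0,"dz":-9,"hand":0},{"ax":0,"ay":0,"az":0,"dx":0,"dy":0,"dz":-12,"hand":0},{"ax":0,"ay":0,"az":0,"dx":0,"dy":0,"dz":-14,"hand":0},{"ax":0,"ay":0,"az":0,"dx":0,"dy":0,"dz":-14,"hand":0}]'; python3 -c "
from h import *
cap('wrist','w7');cap('scene','s7')
delta([.4501,-.2429,.39],25.2)"
```

```text
time: 11.3
ee_pos: [0.5736, -0.1863, 0.4223]
orientation: [179.8, 0.2, 115.2]
ft_force: [0.8, -0.7, 0.1]
gripper_width: 1.005
t 11.4 pos [ 0.5731 -0.1861  0.4192] rpy [1.7997e+02 3.0000e-02 1.1519e+02] F [-1.2  1.2 -0.7] w 1.002
d(cm) [  0.1  -13.55   2.91] a(deg) [5.000e-02 0.000e+00 8.999e+01]
```

View pics/w7.png

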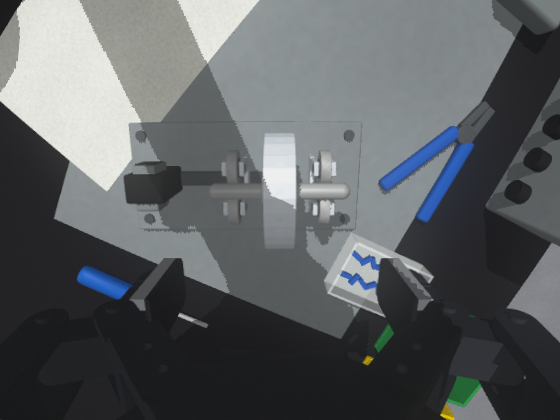

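```bash
python3 - <<'E'
import cv2
i=cv2.imread('pics/s7.png'); cv2.imwrite('pics/s7c.png',cv2.resize(i[190:300,150:270],None,fx=6,fy=6,interpolation=cv2.INTER_CUBIC)[:600])
E
```

```text
(no output)
```

View pics/s7c.png

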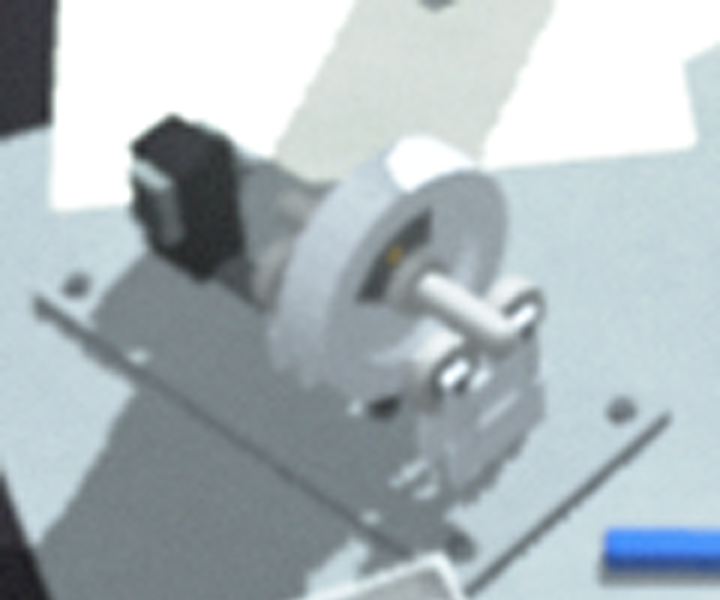

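```bash
python3 -m handwheel '[{"ax":0,"ay":0,"az":8,"dx":0,"dy":-1,"dz":0,"hand":0},{"ax":0,"ay":0,"az":16,"dx":0,"dy":-3,"dz":0,"hand":0},{"ax":0,"ay":0,"az":24,"dx":0,"dy":-5,"dz":0,"hand":0},{"ax":0,"ay":0,"az":32,"dx":0.1,"dy":-7,"dz":0,"hand":0},{"ax":0,"ay":0,"az":40,"dx":0.1,"dy":-9,"dz":0,"hand":0},{"ax":0,"ay":0,"az":48,"dx":0.1,"dy":-11,"dz":0,"hand":0},{"ax":0,"ay":0,"az":56,"dx":0.1,"dy":-13,"dz":0,"hand":0},{"ax":0,"ay":0,"az":64,"dx":0.1,"dy":-13.5,"dz":0,"hand":0}]'; python3 -c "
from h import *
delta([.4501,-.2429,.39],25.2)"
```

```text
time: 12.2
ee_pos: [0.4489, -0.2431, 0.4178]
orientation: [-179.9, 0.0, 50.8]
ft_force: [0.6, -0.3, 0.1]
gripper_width: 0.999
t 12.2 pos [ 0.4489 -0.2431  0.4178] rpy [-1.7985e+02  3.0000e-02  5.0810e+01] F [ 0.6 -0.3  0.1] w 0.999
d(cm) [0.09 0.09 2.78] a(deg) [-0.14  0.06 25.61]
```

```bash
python3 -m handwheel '[{"ax":0,"ay":0,"az":8,"dx":0.1,"dy":0.1,"dz":1,"hand":0},{"ax":0,"ay":0,"az":16,"dx":0.1,"dy":0.1,"dz":2,"hand":0},{"ax":0,"ay":0,"az":23,"dx":0.1,"dy":0.1,"dz":3,"hand":0},{"ax":0,"ay":0,"az":25.6,"dx":0.1,"dy":0.1,"dz":4,"hand":0},{"ax":0,"ay":0,"az":25.6,"dx":0.1,"dy":0.1,"dz":4.5,"hand":0},{"ax":0,"ay":0,"az":25.6,"dx":0.1,"dy":0.1,"dz":4.5,"hand":0}]'; python3 -c "
from h import *
cap('wrist','w8')
delta([.4501,-.2429,.21],25.2)"
```

```text
time: 12.8
ee_pos: [0.4517, -0.2424, 0.3727]
orientation: [-179.9, 0.1, 25.7]
ft_force: [0.0, -0.3, -0.5]
gripper_width: 1.001
t 12.85 pos [ 0.4519 -0.2425  0.3734] rpy [-1.7993e+02  4.0000e-02  2.5680e+01] F [0.1 0.6 0.9] w 0.997
d(cm) [-0.17 -0.02 16.34] a(deg) [-0.07  0.04  0.48]
```

View pics/w8.png

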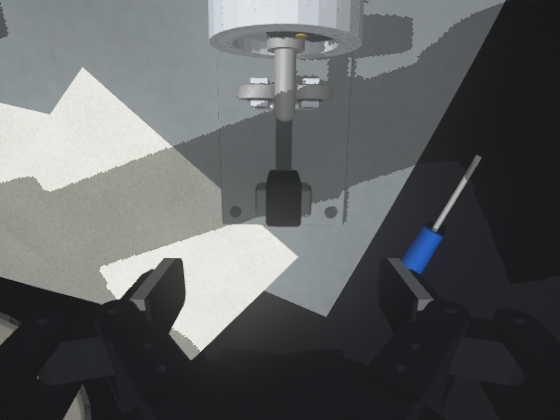

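```bash
python3 - <<'E'
from h import *
im,d,cal=load('w8')
a=np.radians(25.2); Y=np.array([np.cos(a),np.sin(a)]); X=np.array([np.sin(a),-np.cos(a)])
P=cloud(cal,d,(245,155,325,240)).reshape(-1,3)
for lo,hi in((.0755,.085),(.066,.0755)):
    h=P[(P[:,2]>lo)&(P[:,2]<hi)];x=h[:,:2]@X;y=h[:,:2]@Y
    print(len(h),h.mean(0),np.percentile(x,[1,2,98,99]),np.percentile(y,[1,2,98,99]))
    cx=np.percentile(x,[2,98]).mean();cy=np.percentile(y,[2,98]).mean();print(cx*X+cy*Y)
s=[ray_at_z(cal,*p,.085) for p in((284,116),(285.5,50))]; v=s[1]-s[0]; print('shaft',np.degrees(np.arctan2(v[1],v[0])), s[0][:2]@X)
E
```

```text
1563 [ 0.44994171 -0.24348593  0.07786436] [0.39784061 0.39787731 0.42592139 0.4261798 ] [0.28392669 0.28439856 0.32172346 0.32189587]
[ 0.44959602 -0.24366057]
660 [ 0.45172882 -0.24175471  0.07248684] [0.3877878  0.3878945  0.43492632 0.43514549] [0.29095643 0.29138373 0.32258559 0.32265942]
[ 0.45293806 -0.24154756]
shaft 24.4778289314647 0.4121135091022523
```

```bash
python3 -c "
from h import *
delta([.4497,-.2435,.212],25.2)"; python3 -m handwheel '[{"ax":0,"ay":0,"az":0.5,"dx":-0.25,"dy":0,"dz":2,"hand":0},{"ax":0,"ay":0,"az":0.5,"dx":-0.25,"dy":0,"dz":4.5,"hand":0},{"ax":0,"ay":0,"az":0.5,"dx":-0.25,"dy":0,"dz":7,"hand":0},{"ax":0,"ay":0,"az":0.5,"dx":-0.25,"dy":0,"dz":8,"hand":0},{"ax":0,"ay":0,"az":0.5,"dx":-0.25,"dy":0,"dz":8.5,"hand":0},{"ax":0,"ay":0,"az":0.5,"dx":-0.25,"dy":0,"dz":8.5,"hand":0}]'; python3 -c "
from h import *
cap('wrist','w9')
delta([.4497,-.2435,.212],25.2)"
```

```text
t 12.85 pos [ 0.4519 -0.2425  0.3734] rpy [-1.7993e+02  4.0000e-02  2.5680e+01] F [0.1 0.6 0.9] w 0.997
d(cm) [-0.23  0.02 16.14] a(deg) [-0.07  0.04  0.48]
time: 13.45
ee_pos: [0.4499, -0.2437, 0.2891]
orientation: [180.0, 0.0, 25.1]
ft_force: [0.1, 0.0, 0.4]
gripper_width: 1.0
t 13.5 pos [ 0.45   -0.2438  0.2895] rpy [ 1.7996e+02 -2.0000e-02  2.5110e+01] F [ 0.3  0.2 -0.3] w 0.997
d(cm) [-0.02 -0.05  7.75] a(deg) [ 0.04 -0.02 -0.09]
```

View pics/w9.png

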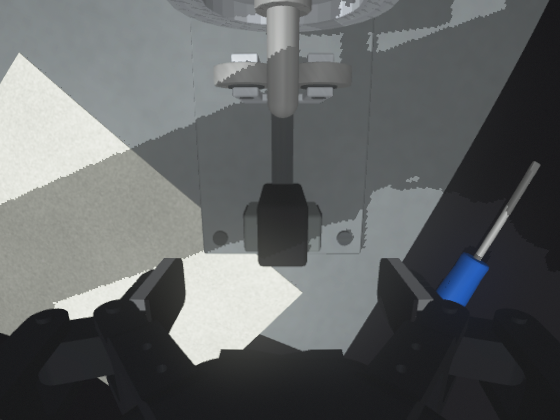

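```bash
python3 -m handwheel '[{"ax":0,"ay":0,"az":0,"dx":0,"dy":0,"dz":2,"hand":0},{"ax":0,"ay":0,"az":0,"dx":0,"dy":0,"dz":4.5,"hand":0},{"ax":0,"ay":0,"az":0,"dx":0,"dy":0,"dz":6.5,"hand":0},{"ax":0,"ay":0,"az":0,"dx":0,"dy":0,"dz":7.4,"hand":0},{"ax":0,"ay":0,"az":0,"dx":0,"dy":0,"dz":7.7,"hand":0},{"ax":0,"ay":0,"az":0,"dx":0,"dy":0,"dz":7.7,"hand":50}]' 30; python3 -c "
from h import *
cap('wrist','w10')
delta([.4497,-.2435,.212],25.2)"
```

```text
time: 14.1
ee_pos: [0.45, -0.2438, 0.2124]
orientation: [180.0, -0.0, 25.1]
ft_force: [0.6, -0.1, -0.4]
gripper_width: 0.855
t 14.15 pos [ 0.45   -0.2438  0.2127] rpy [ 1.7995e+02 -3.0000e-02  2.5100e+01] F [ 0.6  0.  -0.3] w 0.807
d(cm) [-0.02 -0.04  0.07] a(deg) [ 0.05 -0.03 -0.1 ]
```

View pics/w10.png

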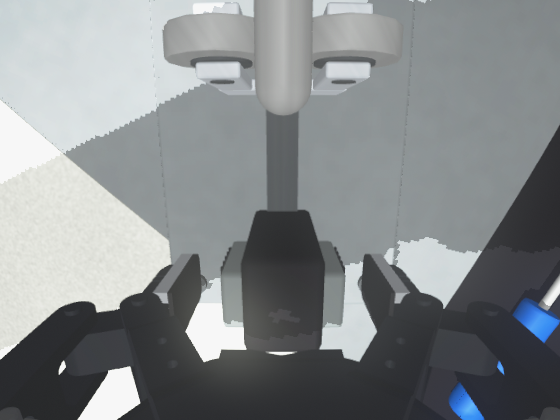

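```bash
python3 -m handwheel '[{"ax":0,"ay":0,"az":0,"dx":0,"dy":0.05,"dz":0,"hand":80},{"ax":0,"ay":0,"az":0,"dx":0,"dy":0.05,"dz":0,"hand":110},{"ax":0,"ay":0,"az":0,"dx":0,"dy":0.05,"dz":0,"hand":150},{"ax":0,"ay":0,"az":0,"dx":0,"dy":0.05,"dz":0,"hand":200},{"ax":0,"ay":0,"az":0,"dx":0,"dy":0.05,"dz":0,"hand":255},{"ax":0,"ay":0,"az":0,"dx":0,"dy":0.05,"dz":0,"hand":255},{"ax":0,"ay":0,"az":0,"dx":0,"dy":0.05,"dz":0,"hand":255},{"ax":0,"ay":0,"az":0,"dx":0,"dy":0.05,"dz":0,"hand":255}]' 30; python3 -c "
from h import *
cap('wrist','w11');cap('scene','s11')
delta([.4497,-.2435,.212],25.2)
i=cv2.imread('pics/s11.png'); cv2.imwrite('pics/s11c.png',cv2.resize(i[190:290,150:270],None,fx=6,fy=6,interpolation=cv2.INTER_CUBIC)[:600])
"
```

```text
time: 14.95
ee_pos: [0.4501, -0.2443, 0.2126]
orientation: [179.9, -0.0, 25.1]
ft_force: [-1.7, -1.0, 12.2]
gripper_width: 0.43
t 15.05 pos [ 0.4502 -0.2443  0.2126] rpy [ 1.7993e+02 -4.0000e-02  2.5090e+01] F [-1.7 -0.7 11.2] w 0.431
d(cm) [-0.01 -0.09  0.06] a(deg) [ 0.07 -0.04 -0.11]
```

View pics/w11.png

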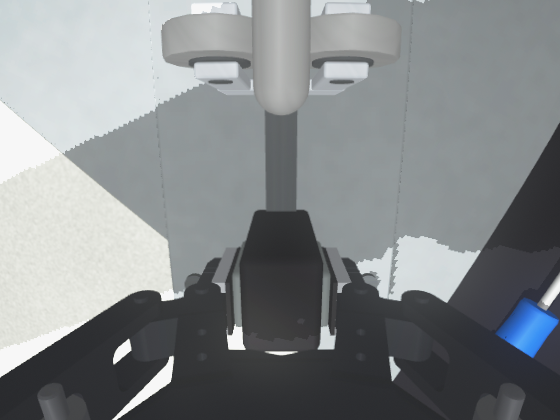

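View pics/s11c.png

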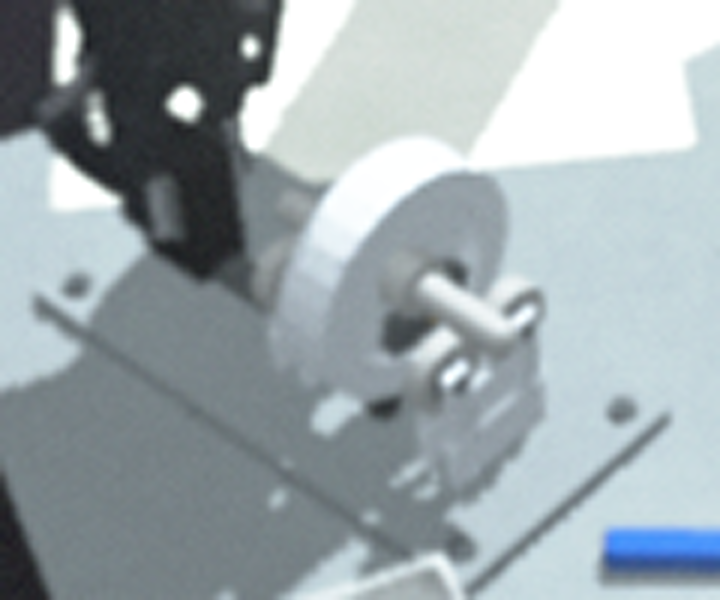

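```bash
for i in 1 2 3 4; do python3 -m handwheel '[{"ax":0,"ay":0,"az":0,"dx":0,"dy":0,"dz":0,"hand":255},{"ax":0,"ay":0,"az":0,"dx":0,"dy":0,"dz":0,"hand":255},{"ax":0,"ay":0,"az":0,"dx":0,"dy":0,"dz":0,"hand":255},{"ax":0,"ay":0,"az":0,"dx":0,"dy":0,"dz":0,"hand":255},{"ax":0,"ay":0,"az":0,"dx":0,"dy":0,"dz":0,"hand":255},{"ax":0,"ay":0,"az":0,"dx":0,"dy":0,"dz":0,"hand":255},{"ax":0,"ay":0,"az":0,"dx":0,"dy":0,"dz":0,"hand":255},{"ax":0,"ay":0,"az":0,"dx":0,"dy":0,"dz":0,"hand":255}]' | grep -E 'time|width'; python3 -c "
from h import *
cap('scene','s12_$i')"; done; python3 - <<'E'
import cv2,numpy as np
L=[cv2.resize(cv2.imread(f'pics/s12_{i}.png')[205:270,190:250],None,fx=5,fy=5,interpolation=cv2.INTER_CUBIC)[:300] for i in (1,2,3,4)]
cv2.imwrite('pics/m12.png',np.vstack([np.hstack(L[:2]),np.hstack(L[2:])]))
for a,b in((0,1),(1,2),(2,3)): print(np.abs(L[a].astype(int)-L[b]).mean())
E
```

```text
time: 15.85
gripper_width: 0.432
time: 16.7
gripper_width: 0.434
time: 17.55
gripper_width: 0.429
time: 18.4
gripper_width: 0.428
1.581462962962963
1.1682222222222223
1.1485296296296297
```

View pics/m12.png

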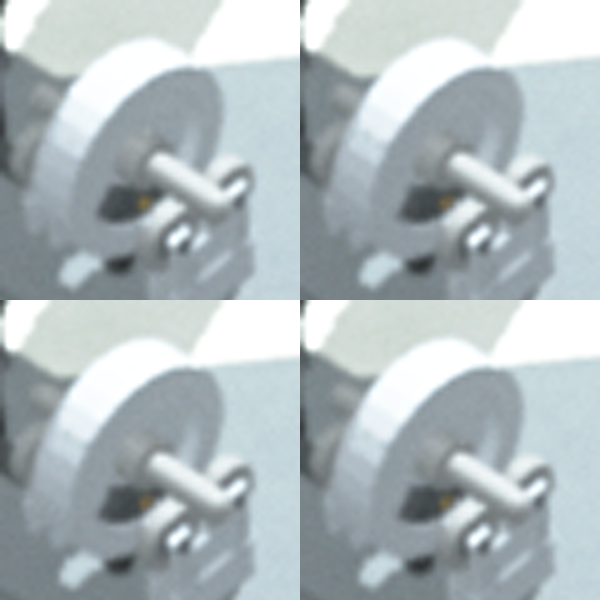

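```bash
python3 -m handwheel '[{"ax":0,"ay":0,"az":0,"dx":0,"dy":0,"dz":0,"hand":255},{"ax":0,"ay":0,"az":0,"dx":0,"dy":0,"dz":0,"hand":255},{"ax":0,"ay":0,"az":0,"dx":0,"dy":0,"dz":0,"hand":255},{"ax":0,"ay":0,"az":0,"dx":0,"dy":0,"dz":0,"hand":255},{"ax":0,"ay":0,"az":0,"dx":0,"dy":0,"dz":0,"hand":255},{"ax":0,"ay":0,"az":0,"dx":0,"dy":0,"dz":0,"hand":255},{"ax":0,"ay":0,"az":0,"dx":0,"dy":0,"dz":0,"hand":255},{"ax":0,"ay":0,"az":0,"dx":0,"dy":0,"dz":0,"hand":255}]' | grep -E 'time|width|force';python3 - <<'E'
from h import *
im,d,cal=cap('scene','s13')
a=np.radians(25.2); Y=np.array([np.cos(a),np.sin(a),0]); X=np.array([np.sin(a),-np.cos(a),0]); seat=np.array([.5719,-.1857,.085])
print('shaft end',proj(cal,seat+Y*.068),'other',proj(cal,seat-Y*.068))
for off in(.007,.013):
  for t in(-20,-10,0,10,20):
    r=np.radians(t); print(off,t,np.round(proj(cal,seat+Y*off+.027*(np.sin(r)*X-np.cos(r)*np.array([0,0,1]))),1))
def orange(im):
    hsv=cv2.cvtColor(im,cv2.COLOR_RGB2HSV).astype(int); m=(hsv[...,0]>8)&(hsv[...,0]<28)&(hsv[...,1]>70); m[:225]=0;m[265:]=0;m[:,:200]=0;m[:,240:]=0
    v,u=np.nonzero(m); w=hsv[v,u,1]; return len(u),(u*w).sum()/max(1,w.sum()),(v*w).sum()/max(1,w.sum())
for f in('s12_1','s12_2','s12_3','s12_4','s13'): print(f,orange(load(f)[0]))
E
```

```text
time: 19.25
ft_force: [-1.5, -0.8, 11.0]
gripper_width: 0.431
shaft end (np.float64(235.38143282238585), np.float64(246.09947240590924), np.float64(1.3351266567601405)) other (np.float64(196.8411815033969), np.float64(221.7515480260385), np.float64(1.3975422683252279))
0.007 -20 [221.  239.9   1.4]
0.007 -10 [219.8 241.2   1.4]
0.007 0 [218.5 242.3   1.4]
0.007 10 [217.2 243.3   1.4]
0.007 20 [215.9 243.9   1.4]
0.013 -20 [222.7 241.    1.4]
0.013 -10 [221.5 242.3   1.4]
0.013 0 [220.2 243.4   1.4]
0.013 10 [218.9 244.3   1.4]
0.013 20 [217.6 245.    1.4]
s12_1 (3, np.float64(218.32046332046332), np.float64(245.2934362934363))
s12_2 (2, np.float64(218.5253164556962), np.float64(245.0))
s12_3 (2, np.float64(218.53012048192772), np.float64(245.0))
s12_4 (2, np.float64(218.52173913043478), np.float64(245.0))
s13 (2, np.float64(218.51875), np.float64(245.0))
```

```bash
python3 -m handwheel '[{"ax":0,"ay":0,"az":0,"dx":0,"dy":0,"dz":0,"hand":150},{"ax":0,"ay":0,"az":0,"dx":0,"dy":0,"dz":0,"hand":135},{"ax":0,"ay":0,"az":0,"dx":0,"dy":0,"dz":0,"hand":120},{"ax":0,"ay":0,"az":0,"dx":0,"dy":0,"dz":0,"hand":100},{"ax":0,"ay":0,"az":0,"dx":0,"dy":0,"dz":0,"hand":60},{"ax":0,"ay":0,"az":0,"dx":0,"dy":0,"dz":0,"hand":20},{"ax":0,"ay":0,"az":0,"dx":0,"dy":0,"dz":0,"hand":0},{"ax":0,"ay":0,"az":0,"dx":0,"dy":0,"dz":0,"hand":0}]' 20; python3 -m handwheel '[{"ax":0,"ay":0,"az":0,"dx":0,"dy":0,"dz":-1,"hand":0},{"ax":0,"ay":0,"az":0,"dx":0,"dy":0,"dz":-3,"hand":0},{"ax":0,"ay":0,"az":0,"dx":-0.5,"dy":0,"dz":-6,"hand":0},{"ax":0,"ay":0,"az":0,"dx":-3,"dy":0,"dz":-9,"hand":0},{"ax":0,"ay":0,"az":0,"dx":-6,"dy":0,"dz":-11,"hand":0},{"ax":0,"ay":0,"az":0,"dx":-9,"dy":0,"dz":-12,"hand":0},{"ax":0,"ay":0,"az":0,"dx":-10,"dy":0,"dz":-12,"hand":0},{"ax":0,"ay":0,"az":0,"dx":-10,"dy":0,"dz":-12,"hand":0}]';  python3 -c "
from h import *
cap('wrist','w14');cap('scene','s14')
delta([.4497,-.2435,.212],25.2)"
```

```text
time: 20.1
ee_pos: [0.45, -0.2441, 0.2118]
orientation: [-180.0, 0.0, 25.1]
ft_force: [-0.4, 0.4, -1.0]
gripper_width: 1.0
time: 20.9
ee_pos: [0.3586, -0.2868, 0.3324]
orientation: [180.0, -0.0, 25.0]
ft_force: [-0.4, -0.6, -0.4]
gripper_width: 0.998
t 21.0 pos [ 0.3598 -0.2863  0.3317] rpy [-1.7998e+02 -1.0000e-02  2.5060e+01] F [0.1 0.3 0.7] w 0.999
d(cm) [ 9.96 -0.07 11.98] a(deg) [-0.02 -0.01 -0.14]
```

View pics/w14.png

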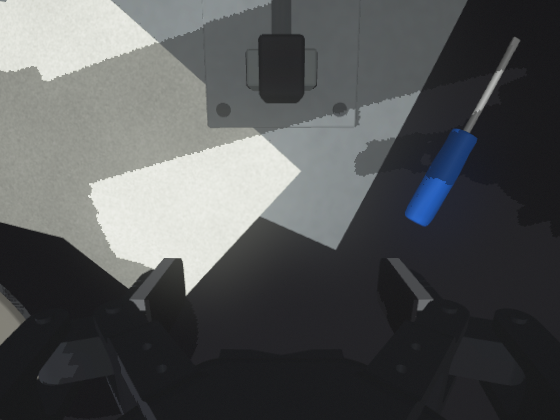

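```bash
python3 -m handwheel '[{"ax":0,"ay":8,"az":0,"dx":0,"dy":0,"dz":0,"hand":0},{"ax":0,"ay":16,"az":0,"dx":0,"dy":0,"dz":0,"hand":0},{"ax":0,"ay":24,"az":0,"dx":0,"dy":0,"dz":0,"hand":0},{"ax":0,"ay":32,"az":0,"dx":0,"dy":0,"dz":0,"hand":0},{"ax":0,"ay":40,"az":0,"dx":0,"dy":0,"dz":0,"hand":0},{"ax":0,"ay":45,"az":0,"dx":0,"dy":0,"dz":0,"hand":0},{"ax":0,"ay":45,"az":0,"dx":0,"dy":0,"dz":0,"hand":0},{"ax":0,"ay":45,"az":0,"dx":0,"dy":0,"dz":0,"hand":0}]';  python3 -c "
from h import *
cap('wrist','w15')"
```

```text
time: 21.8
ee_pos: [0.3598, -0.2864, 0.3313]
orientation: [-179.9, -44.8, 25.0]
ft_force: [-0.1, 0.3, 1.2]
gripper_width: 0.998
```

View pics/w15.png

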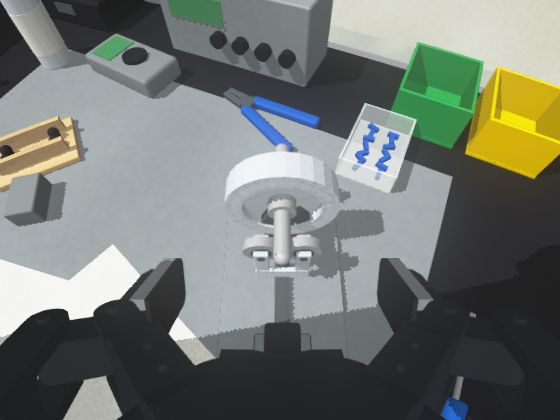

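```bash
python3 - <<'E'
import cv2
i=cv2.imread('pics/w15.png'); cv2.imwrite('pics/w15c.png',cv2.resize(i[140:280,215:350],None,fx=4.2,fy=4.2,interpolation=cv2.INTER_CUBIC))
E
```

```text
(no output)
```

View pics/w15c.png

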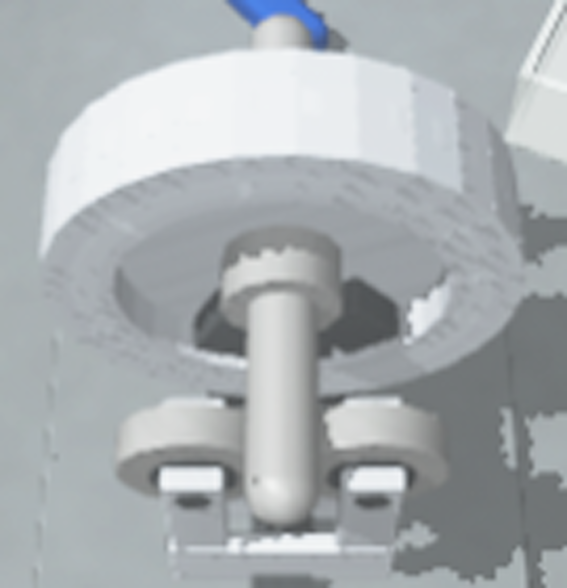

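```bash
cat > rect.py <<'E'
from h import *
import sys
def rectify(fn,off,out,seat=np.array([.5725,-.1855,.085]),ang=25.2,flip=1):
    im,d,cal=load(fn)
    a=np.radians(ang); Y=np.array([np.cos(a),np.sin(a),0]); X=np.array([np.sin(a),-np.cos(a),0])
    N=480; g=np.linspace(-.06,.06,N); mx=np.zeros((N,N),np.float32);my=mx.copy()
    V=np.array(cal['view'])
    gx,gz=np.meshgrid(g*flip,-g)
    P=seat+Y*off+gx[...,None]*X+gz[...,None]*np.array([0,0,1.])
    p=P@V[:3,:3].T+V[:3,3]; x=p[...,0]/p[...,2];y=p[...,1]/p[...,2];s=1+cal['k1']*(x*x+y*y)
    o=cv2.remap(im,(cal['fx']*x*s+cal['cx']).astype(np.float32),(cal['fy']*y*s+cal['cy']).astype(np.float32),cv2.INTER_CUBIC)
    for r in(.055,.027,.008): cv2.circle(o,(N//2,N//2),int(r/.12*N),(0,255,0),1)
    cv2.line(o,(N//2,0),(N//2,N),(255,0,0),1)
    cv2.imwrite('pics/'+out+'.png',o[:,:,::-1])
    return o
E
python3 - <<'E'
from rect import *
rectify('w15',-.013,'r15a'); 
rectify('w15',-.008,'r15b');rectify('s14',.008,'r14',flip=-1)
a=[cv2.imread(f'pics/{n}.png') for n in('r15a','r15b','r14')]
cv2.imwrite('pics/rr.png',cv2.resize(np.hstack(a),(798,266)))
cv2.imwrite('pics/rr2.png',cv2.resize(np.hstack(a[1:]),(800,400)))
E
```

```text
(no output)
```

View pics/rr2.png

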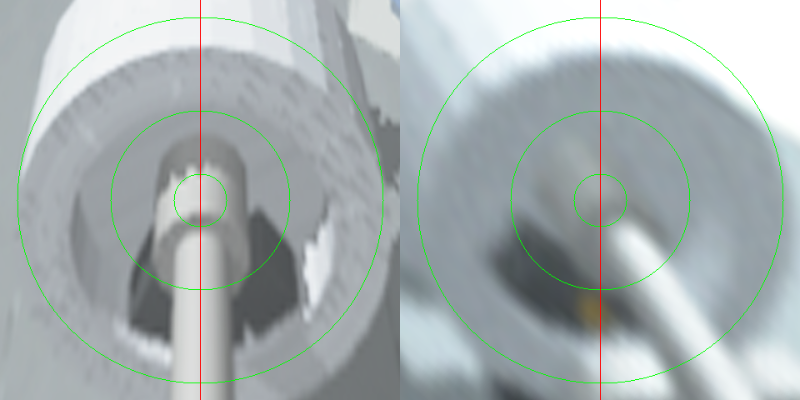

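View pics/r15a.png

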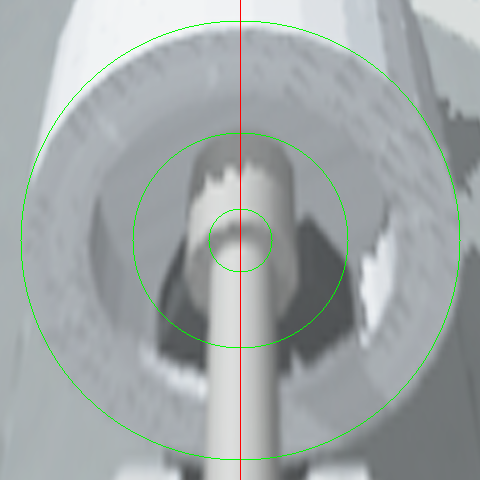

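```bash
python3 - <<'E'
from rect import *
im,d,cal=load('w15')
a=np.radians(25.2); Y=np.array([np.cos(a),np.sin(a),0]); X=np.array([np.sin(a),-np.cos(a),0]); seat=np.array([.5725,-.1855,.085])
b=(215,140,350,280); P=cloud(cal,d,b)-seat; I=im[b[1]:b[3],b[0]:b[2]].astype(int).mean(2)
px=P@X;py=P@Y;pz=P[...,2]
# shaft axis x: points of shaft
m=(py<-.02)&(py>-.066)&(pz>.002)&(pz<.012)&(abs(px)<.012); print('shaft',m.sum(),px[m].mean(),pz[m].max(),np.polyfit(py[m],px[m],1)); 
# rim outer: circle fit top
m=(abs(py)<.02)&(np.hypot(px,pz)>.05)&(np.hypot(px,pz)<.06)&(pz>.03)
A=np.c_[px[m],pz[m],np.ones(m.sum())]; s=np.linalg.lstsq(A,px[m]**2+pz[m]**2,rcond=None)[0]; cx,cz=s[0]/2,s[1]/2; print('rim c',cx,cz,np.sqrt(s[2]+cx*cx+cz*cz),m.sum())
# dark weight
r=np.hypot(px-cx,pz-cz)
m=(I<105)&(abs(py)<.014)&(r<.045)&(r>.012)&(pz<.01)
print('dark',m.sum(),np.median(py[m]),np.percentile(r[m],[2,98]))
ang=np.degrees(np.arctan2(px-cx,-(pz-cz)))
print(np.percentile(ang[m],[0.5,2,5,50,95,98,99.5]))
for lo,hi in((.018,.022),(.022,.026),(.026,.03),(.03,.034),(.034,.038)):
    k=m&(r>lo)&(r<hi)
    if k.sum()>5: print(lo,k.sum(),np.round(np.percentile(ang[k],[1,99]),1),np.percentile(ang[k],[1,99]).mean())
o=im[b[1]:b[3],b[0]:b[2]].copy(); o[m]=[255,0,0]; cv2.imwrite('pics/m.png',cv2.resize(o[:,:,::-1],None,fx=4,fy=4,interpolation=cv2.INTER_NEAREST))
E
```

```text
shaft 768 0.0003379676010663926 0.008905982421603106 [0.00102309 0.00038315]
rim c 0.0004684289143708976 0.0008221614155489193 0.05315721371330801 2751
dark 299 -0.012664445006241346 [0.01969434 0.03588875]
[-45.1562813  -42.15148002 -39.40908389  39.89410567  56.09271433
  57.83577171  58.41892784]
0.018 47 [-45.7  59.2] 6.736749140770627
0.022 69 [-45.  57.] 6.008842578723485
0.026 76 [-39.7  54.5] 7.375444823676162
0.03 77 [-39.1  53.1] 6.999872879083394
0.034 30 [-35.1  51. ] 7.958994026503898
```

View pics/m.png

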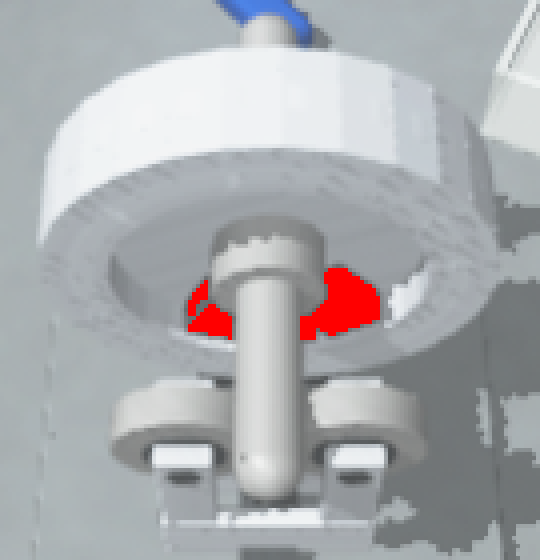

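```bash
python3 - <<'E'
from rect import *
for f in('s11','s12_1','s12_2','s12_4','s13','s14'): rectify(f,.013,'r_'+f,flip=-1)
a=[cv2.resize(cv2.imread(f'pics/r_{n}.png'),(266,266)) for n in('s11','s12_1','s12_2','s12_4','s13','s14')]
cv2.imwrite('pics/rr3.png',np.vstack([np.hstack(a[:3]),np.hstack(a[3:])]))
A=[load(n)[0][195:275,195:245].astype(int) for n in('s12_1','s12_2','s12_4','s13','s14')]
for i in range(4): print(np.abs(A[i+1]-A[i])[35:60,10:30].mean())
E
```

```text
2.691333333333333
1.6593333333333333
1.6293333333333333
1.9233333333333333
```

View pics/rr3.png

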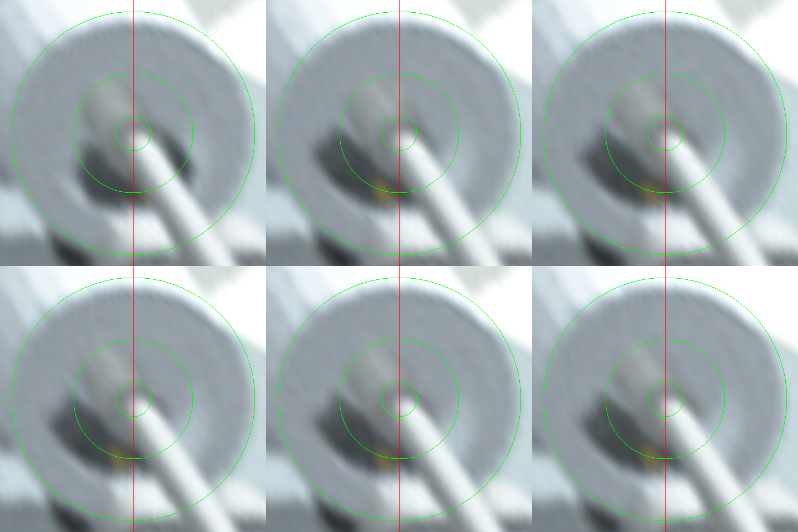

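```bash
python3 -c "
from h import *
s=manip.sense();print(s['orientation'])
delta([.434,-.43,.34],60,roll=s['orientation'][0],pitch=-45)"
```

```text
[-179.93492076  -44.83773976   25.10826255]
t 21.85 pos [ 0.3599 -0.2863  0.3316] rpy [-179.93  -44.84   25.11] F [0.3 0.3 0.1] w 0.999
d(cm) [ 1.03 16.16 -0.18] a(deg) [ 24.64   0.13 -24.71]
```

```bash
python3 -m handwheel '[{"ax":4.9,"ay":0,"az":-4.9,"dx":0.2,"dy":3,"dz":0,"hand":0},{"ax":9.8,"ay":0,"az":-9.8,"dx":0.4,"dy":6.5,"dz":0,"hand":0},{"ax":14.7,"ay":0,"az":-14.7,"dx":0.6,"dy":10,"dz":0,"hand":0},{"ax":19.6,"ay":0,"az":-19.6,"dx":0.8,"dy":13,"dz":-0.1,"hand":0},{"ax":24.6,"ay":0,"az":-24.6,"dx":1,"dy":16,"dz":-0.2,"hand":0},{"ax":24.6,"ay":0,"az":-24.6,"dx":1,"dy":16,"dz":-0.2,"hand":0},{"ax":24.6,"ay":0,"az":-24.6,"dx":1,"dy":16,"dz":-0.2,"hand":0}]';  python3 -c "
from h import *
cap('wrist','w16')
i=cv2.imread('pics/w16.png')
"
```

```text
time: 22.55
ee_pos: [0.4331, -0.4287, 0.34]
orientation: [-179.9, -44.9, 59.8]
ft_force: [-0.2, 0.3, -0.2]
gripper_width: 1.004
```

View pics/w16.png

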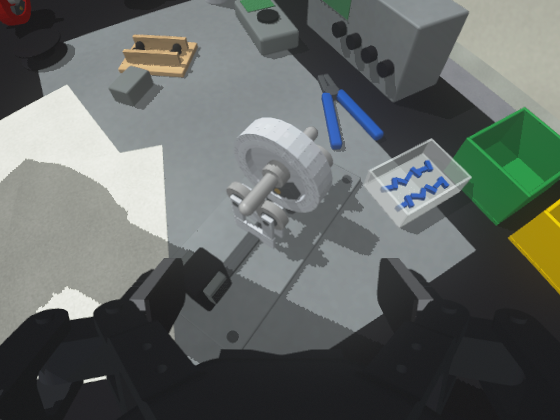

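```bash
python3 - <<'E'
from rect import *
im,d,cal=load('w16')
cv2.imwrite('pics/w16c.png',cv2.resize(im[110:245,220:340,::-1],None,fx=4.4,fy=4.4,interpolation=cv2.INTER_CUBIC))
rectify('w16',-.013,'r16a');rectify('w16',-.010,'r16b')
cv2.imwrite('pics/rr4.png',cv2.resize(np.hstack([cv2.imread('pics/r16a.png'),cv2.imread('pics/r16b.png')]),(800,400)))
E
```

```text
(no output)
```

View pics/w16c.png

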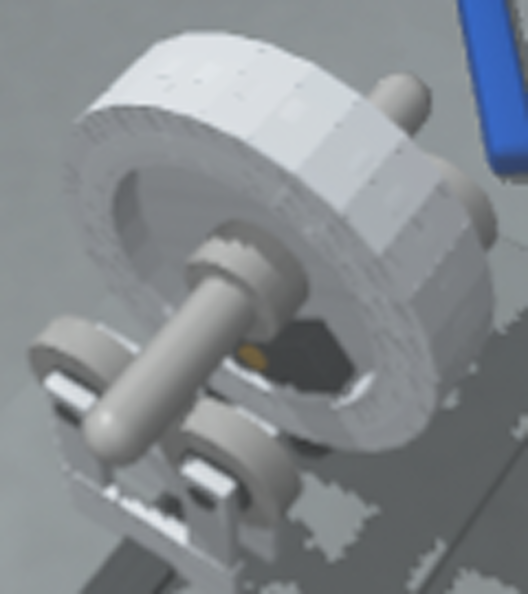

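View pics/rr4.png

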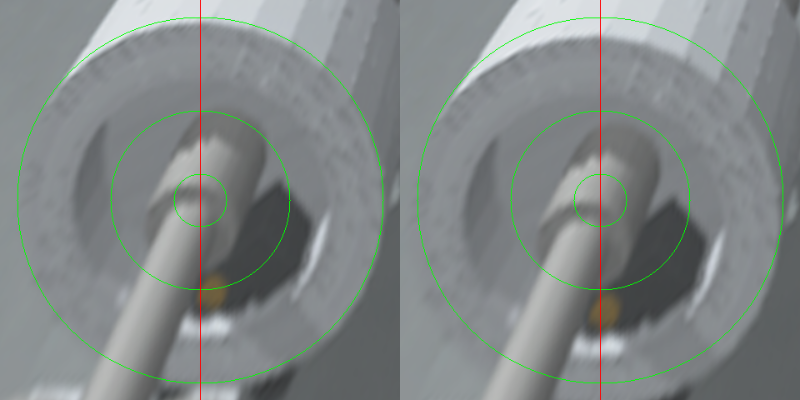

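```bash
python3 -c "
from h import *
delta([.50,-.33,.43],85)"
```

```text
t 22.6 pos [ 0.4327 -0.4282  0.3401] rpy [-179.88  -44.92   59.77] F [-0.2 -0.2 -0.6] w 1.0
d(cm) [14.75  0.88  2.02] a(deg) [  9.78 -44.2  -23.87]
```

```bash
python3 -m handwheel '[{"ax":1.6,"ay":-7.4,"az":-4,"dx":2,"dy":0.1,"dz":0.2,"hand":0},{"ax":3.3,"ay":-14.7,"az":-8,"dx":5,"dy":0.3,"dz":0.7,"hand":0},{"ax":4.9,"ay":-22,"az":-12,"dx":8,"dy":0.5,"dz":1.1,"hand":0},{"ax":6.5,"ay":-29.5,"az":-16,"dx":11,"dy":0.7,"dz":1.5,"hand":0},{"ax":8.2,"ay":-37,"az":-20,"dx":13.5,"dy":0.8,"dz":1.9,"hand":0},{"ax":9.8,"ay":-44.2,"az":-23.9,"dx":14.7,"dy":0.9,"dz":2,"hand":0},{"ax":9.8,"ay":-44.2,"az":-23.9,"dx":14.7,"dy":0.9,"dz":2,"hand":0}]';  python3 -c "
from h import *
delta([.5732,-.1861,.40],115.2)"
```

```text
time: 23.3
ee_pos: [0.4999, -0.3287, 0.4319]
orientation: [179.8, 0.2, 85.3]
ft_force: [-0.0, 0.9, -1.2]
gripper_width: 1.0
t 23.3 pos [ 0.4999 -0.3287  0.4319] rpy [179.79   0.23  85.3 ] F [-0.   0.9 -1.2] w 1.0
d(cm) [14.82  6.13  3.15] a(deg) [  0.14   0.27 -29.9 ]
```

```bash
python3 -m handwheel '[{"ax":0,"ay":0,"az":-7,"dx":3,"dy":1.3,"dz":0,"hand":0},{"ax":0,"ay":0,"az":-14,"dx":7,"dy":2.9,"dz":0.5,"hand":0},{"ax":0,"ay":0,"az":-21,"dx":11,"dy":4.6,"dz":1.5,"hand":0},{"ax":0,"ay":0,"az":-27,"dx":14,"dy":5.8,"dz":2.5,"hand":0},{"ax":0,"ay":0,"az":-29.9,"dx":14.8,"dy":6.1,"dz":3.1,"hand":0},{"ax":0,"ay":0,"az":-29.9,"dx":14.8,"dy":6.1,"dz":3.1,"hand":0},{"ax":0,"ay":0,"az":-29.9,"dx":14.8,"dy":6.1,"dz":3.1,"hand":0}]';  python3 -c "
from h import *
cap('wrist','w17')
delta([.5732,-.1861,.28],115.2)"
```

```text
time: 24.0
ee_pos: [0.5723, -0.1898, 0.399]
orientation: [179.9, -0.1, 114.7]
ft_force: [0.3, 0.2, 0.0]
gripper_width: 1.006
t 24.05 pos [ 0.5723 -0.1901  0.3993] rpy [ 1.7987e+02 -6.0000e-02  1.1474e+02] F [ 0.1 -0.8 -0.7] w 1.003
d(cm) [ 0.32  0.22 11.93] a(deg) [ 0.13 -0.06 -0.46]
```

View pics/w17.png

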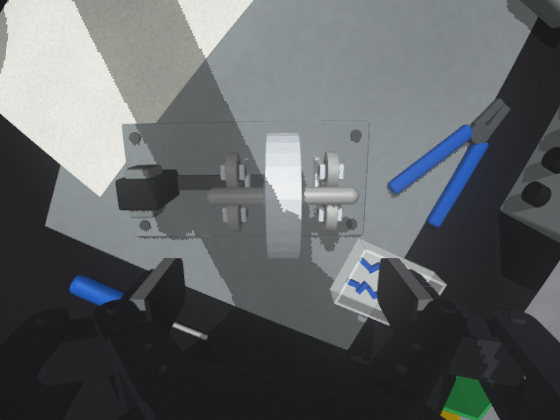

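```bash
python3 -m handwheel '[{"ax":0,"ay":0,"az":-0.5,"dx":0.3,"dy":0.2,"dz":2,"hand":0},{"ax":0,"ay":0,"az":-0.5,"dx":0.3,"dy":0.2,"dz":5,"hand":0},{"ax":0,"ay":0,"az":-0.5,"dx":0.3,"dy":0.2,"dz":8,"hand":0},{"ax":0,"ay":0,"az":-0.5,"dx":0.3,"dy":0.2,"dz":10.5,"hand":0},{"ax":0,"ay":0,"az":-0.5,"dx":0.3,"dy":0.2,"dz":11.7,"hand":0},{"ax":0,"ay":0,"az":-0.5,"dx":0.3,"dy":0.2,"dz":11.9,"hand":40},{"ax":0,"ay":0,"az":-0.5,"dx":0.3,"dy":0.2,"dz":11.9,"hand":80}]';  python3 -c "
from h import *
delta([.5732,-.1861,.28],115.2)"
```

```text
time: 24.75
ee_pos: [0.5739, -0.1861, 0.2811]
orientation: [179.9, 0.0, 115.4]
ft_force: [1.3, -0.4, 0.0]
gripper_width: 0.696
t 24.75 pos [ 0.5739 -0.1861  0.2811] rpy [1.7986e+02 4.0000e-02 1.1538e+02] F [ 1.3 -0.4  0. ] w 0.696
d(cm) [ 0.03 -0.06  0.11] a(deg) [0.14 0.04 0.18]
```

```bash
python3 -m handwheel '[{"ax":0,"ay":0,"az":0.2,"dx":0,"dy":-0.05,"dz":0.05,"hand":120},{"ax":0,"ay":0,"az":0.2,"dx":0,"dy":-0.05,"dz":0.05,"hand":150},{"ax":0,"ay":0,"az":0.2,"dx":0,"dy":-0.05,"dz":0.05,"hand":165},{"ax":0,"ay":0,"az":0.2,"dx":0,"dy":-0.05,"dz":0.05,"hand":180},{"ax":0,"ay":0,"az":0.2,"dx":0,"dy":-0.05,"dz":0.05,"hand":220},{"ax":0,"ay":0,"az":0.2,"dx":0,"dy":-0.05,"dz":0.05,"hand":255},{"ax":0,"ay":0,"az":0.2,"dx":0,"dy":-0.05,"dz":0.05,"hand":255}]' 20;  python3 -c "
from h import *
delta([.5732,-.1861,.28],115.2)"
```

```text
time: 25.45
ee_pos: [0.5733, -0.1858, 0.2805]
orientation: [179.9, 0.1, 115.3]
ft_force: [-2.5, -0.1, 6.8]
gripper_width: 0.301
t 25.45 pos [ 0.5733 -0.1858  0.2805] rpy [1.7988e+02 6.0000e-02 1.1527e+02] F [-2.5 -0.1  6.8] w 0.301
d(cm) [-0.02 -0.02  0.05] a(deg) [0.12 0.06 0.07]
```

```bash
python3 -m handwheel '[{"ax":0,"ay":1,"az":0,"dx":-0.34,"dy":0,"dz":0,"hand":255},{"ax":0,"ay":2.5,"az":0,"dx":-0.85,"dy":0,"dz":0.02,"hand":255},{"ax":0,"ay":4,"az":0,"dx":-1.36,"dy":0,"dz":0.05,"hand":255},{"ax":0,"ay":5.5,"az":0,"dx":-1.87,"dy":0,"dz":0.09,"hand":255},{"ax":0,"ay":7,"az":0,"dx":-2.38,"dy":0,"dz":0.15,"hand":255},{"ax":0,"ay":7.5,"az":0,"dx":-2.55,"dy":0,"dz":0.17,"hand":255},{"ax":0,"ay":7.5,"az":0,"dx":-2.55,"dy":0,"dz":0.17,"hand":255}]' 20;  python3 -c "
from h import *
cap('scene','s18')
s=manip.sense();print(s['ee_pos'],s['orientation'],s['ft_force'])"
```

```text
time: 26.15
ee_pos: [0.5843, -0.2092, 0.2789]
orientation: [179.9, -7.5, 115.3]
ft_force: [-2.2, 0.4, 9.3]
gripper_width: 0.302
[ 0.58424813 -0.2090813   0.27887777] [179.87235368  -7.48383342 115.26465497] [-3.10466307 -0.12668332  8.80996838]
```

Forces are small. Open, then rise along the tool's axis.

```bash
python3 -m handwheel '[{"ax":0,"ay":0,"az":0,"dx":0,"dy":0,"dz":0,"hand":180},{"ax":0,"ay":0,"az":0,"dx":0,"dy":0,"dz":0,"hand":170},{"ax":0,"ay":0,"az":0,"dx":0,"dy":0,"dz":0,"hand":160},{"ax":0,"ay":0,"az":0,"dx":0,"dy":0,"dz":0,"hand":130},{"ax":0,"ay":0,"az":0,"dx":0,"dy":0,"dz":0,"hand":90},{"ax":0,"ay":0,"az":0,"dx":0,"dy":0,"dz":-0.5,"hand":40},{"ax":0,"ay":0,"az":0,"dx":0,"dy":0,"dz":-2,"hand":0},{"ax":0,"ay":0,"az":0,"dx":0,"dy":0,"dz":-5,"hand":0}]' 20; python3 -m handwheel '[{"ax":0,"ay":-2,"az":0,"dx":0,"dy":0,"dz":-3,"hand":0},{"ax":0,"ay":-4,"az":0,"dx":0,"dy":0,"dz":-6,"hand":0},{"ax":0,"ay":-7.5,"az":0,"dx":0,"dy":0,"dz":-8,"hand":0},{"ax":0,"ay":-7.5,"az":0,"dx":0,"dy":0,"dz":-9,"hand":0},{"ax":0,"ay":-7.5,"az":0,"dx":0,"dy":0,"dz":-9,"hand":0}]'; python3 - <<'E'
from rect import *
cap('scene','s19'); cap('wrist','w19')
delta([.4499,-.2441,.38],25.1)
rectify('s14',.013,'r14',flip=-1);rectify('s19',.013,'r19',flip=-1)
cv2.imwrite('pics/rr5.png',cv2.resize(np.hstack([cv2.imread('pics/r14.png'),cv2.imread('pics/r19.png')]),(800,400)))
E
```

```text
time: 27.0
ee_pos: [0.5864, -0.2144, 0.3268]
orientation: [-180.0, -7.7, 115.3]
ft_force: [-0.0, -0.4, 1.0]
gripper_width: 1.001
time: 27.5
ee_pos: [0.5918, -0.2253, 0.4182]
orientation: [179.8, 0.0, 115.3]
ft_force: [0.3, 0.4, 0.0]
gripper_width: 0.999
t 27.6 pos [ 0.5915 -0.2253  0.416 ] rpy [ 1.7994e+02 -1.2000e-01  1.1526e+02] F [ 0.1 -0.1  0.5] w 1.001
d(cm) [  4.33 -13.61   3.59] a(deg) [-5.000e-02 -1.400e-01  9.016e+01]
```

View pics/rr5.png

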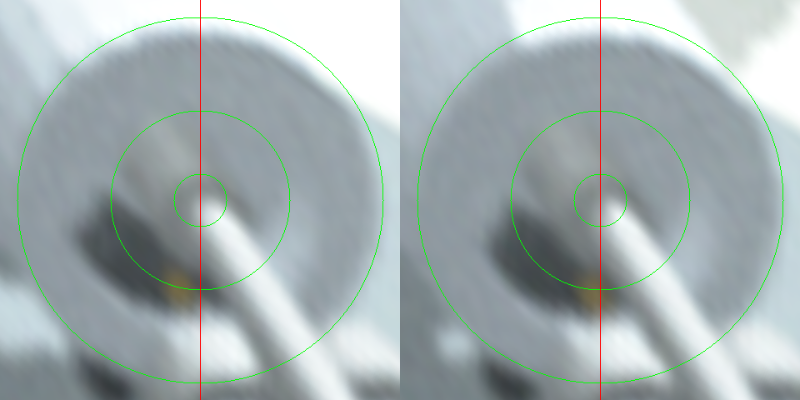

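View pics/w19.png

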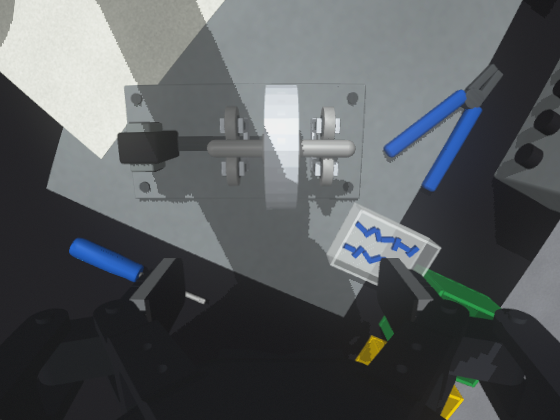

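```bash
python3 -m handwheel '[{"ax":0,"ay":0,"az":8,"dx":0.5,"dy":-1.5,"dz":0,"hand":0},{"ax":0,"ay":0,"az":16,"dx":1,"dy":-3.5,"dz":0,"hand":0},{"ax":0,"ay":0,"az":24,"dx":1.7,"dy":-5.5,"dz":0,"hand":0},{"ax":0,"ay":0,"az":32,"dx":2.4,"dy":-7.5,"dz":0,"hand":0},{"ax":0,"ay":0,"az":40,"dx":3,"dy":-9.5,"dz":0,"hand":0},{"ax":0,"ay":0,"az":48,"dx":3.6,"dy":-11.5,"dz":0,"hand":0},{"ax":0,"ay":0,"az":56,"dx":4.3,"dy":-13.6,"dz":0,"hand":0},{"ax":0,"ay":0,"az":64,"dx":4.3,"dy":-13.6,"dz":0,"hand":0}]'; python3 -c "
from h import *
delta([.4499,-.2441,.35],25.1)"
```

```text
time: 28.4
ee_pos: [0.4481, -0.2444, 0.4154]
orientation: [-179.8, -0.1, 50.9]
ft_force: [-0.1, -0.0, -0.5]
gripper_width: 0.993
t 28.4 pos [ 0.4481 -0.2444  0.4154] rpy [-1.798e+02 -9.000e-02  5.087e+01] F [-0.1 -0.  -0.5] w 0.993
d(cm) [0.13 0.14 6.54] a(deg) [-0.21 -0.04 25.77]
```

```bash
python3 -m handwheel '[{"ax":0,"ay":0,"az":8,"dx":0.1,"dy":0.1,"dz":1,"hand":0},{"ax":0,"ay":0,"az":16,"dx":0.1,"dy":0.1,"dz":2.5,"hand":0},{"ax":0,"ay":0,"az":24,"dx":0.1,"dy":0.1,"dz":5,"hand":0},{"ax":0,"ay":0,"az":25.8,"dx":0.1,"dy":0.1,"dz":8,"hand":0},{"ax":0,"ay":0,"az":25.8,"dx":0.1,"dy":0.1,"dz":10,"hand":0},{"ax":0,"ay":0,"az":25.8,"dx":0.1,"dy":0.1,"dz":11,"hand":0},{"ax":0,"ay":0,"az":25.8,"dx":0.1,"dy":0.1,"dz":11,"hand":0}]'; python3 -c "
from h import *
cap('wrist','w20')
delta([.4499,-.2441,.212],25.1)"
```

```text
time: 29.1
ee_pos: [0.4516, -0.2441, 0.3051]
orientation: [-179.8, -0.0, 25.5]
ft_force: [-0.2, -0.7, 0.1]
gripper_width: 0.999
t 29.15 pos [ 0.4519 -0.2443  0.3062] rpy [-1.7991e+02 -6.0000e-02  2.5460e+01] F [-0.4  0.2  0.6] w 0.995
d(cm) [-0.18 -0.09  9.42] a(deg) [-0.09 -0.06  0.36]
```

View pics/w20.png

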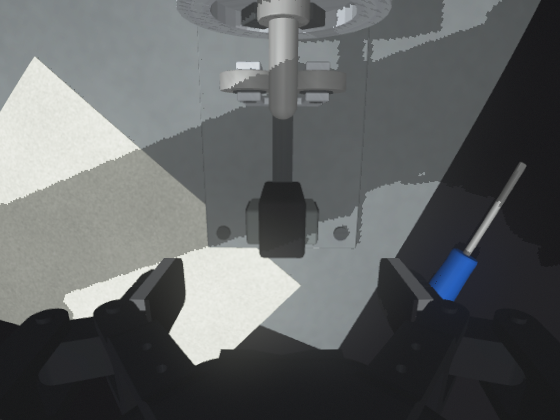

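```bash
python3 -m handwheel '[{"ax":0,"ay":0,"az":0.4,"dx":-0.2,"dy":-0.05,"dz":2.5,"hand":0},{"ax":0,"ay":0,"az":0.4,"dx":-0.2,"dy":-0.05,"dz":5,"hand":0},{"ax":0,"ay":0,"az":0.4,"dx":-0.2,"dy":-0.05,"dz":7.5,"hand":0},{"ax":0,"ay":0,"az":0.4,"dx":-0.2,"dy":-0.05,"dz":9,"hand":0},{"ax":0,"ay":0,"az":0.4,"dx":-0.2,"dy":-0.05,"dz":9.4,"hand":30},{"ax":0,"ay":0,"az":0.4,"dx":-0.2,"dy":-0.05,"dz":9.4,"hand":70}]' 30; python3 -c "
from h import *
delta([.4500,-.2442,.212],25.1)"
```

```text
time: 29.75
ee_pos: [0.4504, -0.2449, 0.2131]
orientation: [180.0, -0.1, 25.1]
ft_force: [0.0, -1.0, 1.2]
gripper_width: 0.737
t 29.75 pos [ 0.4504 -0.2449  0.2131] rpy [ 1.7997e+02 -1.1000e-01  2.5070e+01] F [ 0.  -1.   1.2] w 0.737
d(cm) [-0.01 -0.08  0.11] a(deg) [ 0.03 -0.11 -0.03]
```

```bash
python3 -m handwheel '[{"ax":0,"ay":0,"az":0,"dx":0,"dy":-0.05,"dz":0.05,"hand":90},{"ax":0,"ay":0,"az":0,"dx":0,"dy":-0.05,"dz":0.05,"hand":110},{"ax":0,"ay":0,"az":0,"dx":0,"dy":-0.05,"dz":0.05,"hand":125},{"ax":0,"ay":0,"az":0,"dx":0,"dy":-0.05,"dz":0.05,"hand":140},{"ax":0,"ay":0,"az":0,"dx":0,"dy":-0.05,"dz":0.05,"hand":200},{"ax":0,"ay":0,"az":0,"dx":0,"dy":-0.05,"dz":0.05,"hand":255},{"ax":0,"ay":0,"az":0,"dx":0,"dy":-0.05,"dz":0.05,"hand":255},{"ax":0,"ay":0,"az":0,"dx":0,"dy":-0.05,"dz":0.05,"hand":255}]' 30; for i in 1 2 3 4 5; do python3 -m handwheel '[{"ax":0,"ay":0,"az":0,"dx":0,"dy":0,"dz":0,"hand":255},{"ax":0,"ay":0,"az":0,"dx":0,"dy":0,"dz":0,"hand":255},{"ax":0,"ay":0,"az":0,"dx":0,"dy":0,"dz":0,"hand":255},{"ax":0,"ay":0,"az":0,"dx":0,"dy":0,"dz":0,"hand":255},{"ax":0,"ay":0,"az":0,"dx":0,"dy":0,"dz":0,"hand":255},{"ax":0,"ay":0,"az":0,"dx":0,"dy":0,"dz":0,"hand":255},{"ax":0,"ay":0,"az":0,"dx":0,"dy":0,"dz":0,"hand":255},{"ax":0,"ay":0,"az":0,"dx":0,"dy":0,"dz":0,"hand":255}]' 30 | grep -E 'time|width|force'; python3 -c "
from h import *
cap('scene','s21_$i')"; done; python3 - <<'E'
from rect import *
L=[]
cap('wrist','w21')
for i in (1,2,3,4,5): 
    rectify(f's21_{i}',.013,f'r21_{i}',flip=-1); L.append(cv2.resize(cv2.imread(f'pics/r21_{i}.png'),(266,266)))
cv2.imwrite('pics/rr6.png',np.hstack([L[0],L[2],L[4]]))
for i in range(4): print(np.abs(load(f's21_{i+1}')[0][195:275,195:245].astype(int)-load(f's21_{i+2}')[0][195:275,195:245])[35:60,10:30].mean())
E
```

```text
time: 30.55
ee_pos: [0.4501, -0.2443, 0.2129]
orientation: [179.9, -0.1, 25.1]
ft_force: [-0.8, 2.0, 13.8]
gripper_width: 0.432
time: 31.35
ft_force: [-1.0, 1.8, 14.9]
gripper_width: 0.427
time: 32.2
ft_force: [-1.1, 1.3, 14.7]
gripper_width: 0.431
time: 33.05
ft_force: [-1.0, 1.4, 13.8]
gripper_width: 0.431
time: 33.9
ft_force: [-1.9, 0.7, 14.0]
gripper_width: 0.431
time: 34.75
ft_force: [-1.1, 1.1, 14.8]
gripper_width: 0.43
1.602
1.608
1.6586666666666667
1.6093333333333333
```

View pics/rr6.png

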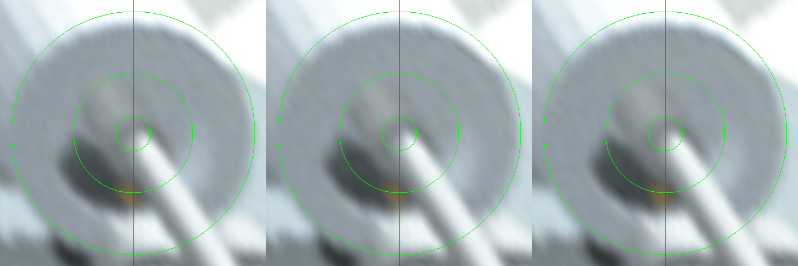

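View pics/w21.png

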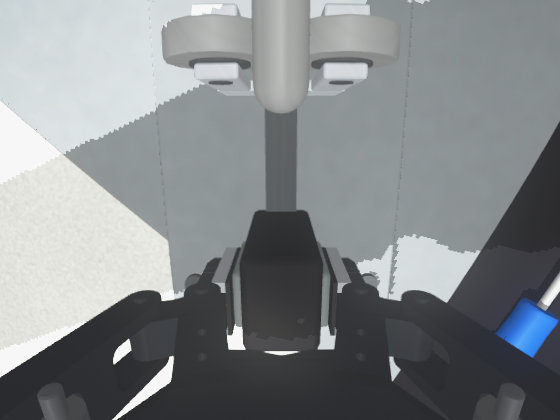

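Both tabs are fully in and the wheel is at rest with the weight down. I'll let the tabs go, rise and do a last check.

```bash
python3 -m handwheel '[{"ax":0,"ay":0,"az":0,"dx":0,"dy":0,"dz":0,"hand":150},{"ax":0,"ay":0,"az":0,"dx":0,"dy":0,"dz":0,"hand":135},{"ax":0,"ay":0,"az":0,"dx":0,"dy":0,"dz":0,"hand":120},{"ax":0,"ay":0,"az":0,"dx":0,"dy":0,"dz":0,"hand":100},{"ax":0,"ay":0,"az":0,"dx":0,"dy":0,"dz":0,"hand":60},{"ax":0,"ay":0,"az":0,"dx":0,"dy":0,"dz":0,"hand":20},{"ax":0,"ay":0,"az":0,"dx":0,"dy":0,"dz":0,"hand":0},{"ax":0,"ay":0,"az":0,"dx":0,"dy":0,"dz":0,"hand":0}]' 20; python3 -m handwheel '[{"ax":0,"ay":0,"az":0,"dx":0,"dy":0,"dz":-1,"hand":0},{"ax":0,"ay":0,"az":0,"dx":0,"dy":0,"dz":-3,"hand":0},{"ax":0,"ay":0,"az":0,"dx":-0.5,"dy":0,"dz":-6,"hand":0},{"ax":0,"ay":0,"az":0,"dx":-3,"dy":0,"dz":-9,"hand":0},{"ax":0,"ay":0,"az":0,"dx":-6,"dy":0,"dz":-11,"hand":0},{"ax":0,"ay":0,"az":0,"dx":-9,"dy":0,"dz":-12,"hand":0},{"ax":0,"ay":0,"az":0,"dx":-10,"dy":0,"dz":-12,"hand":0},{"ax":0,"ay":0,"az":0,"dx":-10,"dy":0,"dz":-12,"hand":0}]'; python3 -m handwheel '[{"ax":0,"ay":8,"az":0,"dx":0,"dy":0,"dz":0,"hand":0},{"ax":0,"ay":16,"az":0,"dx":0,"dy":0,"dz":0,"hand":0},{"ax":0,"ay":24,"az":0,"dx":0,"dy":0,"dz":0,"hand":0},{"ax":0,"ay":32,"az":0,"dx":0,"dy":0,"dz":0,"hand":0},{"ax":0,"ay":40,"az":0,"dx":0,"dy":0,"dz":0,"hand":0},{"ax":0,"ay":45,"az":0,"dx":0,"dy":0,"dz":0,"hand":0},{"ax":0,"ay":45,"az":0,"dx":0,"dy":0,"dz":0,"hand":0},{"ax":0,"ay":45,"az":0,"dx":0,"dy":0,"dz":0,"hand":0}]';  python3 -c "
from rect import *
cap('wrist','w22');cap('scene','s22');cap('top','t22')
rectify('w22',-.013,'r22')
im=load('w22')[0]
a=cv2.resize(im[140:280,215:350,::-1],(400,415));b=cv2.resize(cv2.imread('pics/r22.png'),(400,415))
cv2.imwrite('pics/f22.png',np.hstack([a,b]))"
```

```text
time: 35.65
ee_pos: [0.4499, -0.2442, 0.2122]
orientation: [180.0, -0.1, 25.1]
ft_force: [-0.6, -0.5, 0.3]
gripper_width: 1.003
time: 36.45
ee_pos: [0.3583, -0.287, 0.3325]
orientation: [180.0, -0.1, 25.0]
ft_force: [-0.6, -0.3, -0.4]
gripper_width: 1.0
time: 37.25
ee_pos: [0.3595, -0.2866, 0.3316]
orientation: [-179.9, -44.9, 25.0]
ft_force: [-0.3, -0.2, -0.7]
gripper_width: 1.003
```

View pics/f22.png

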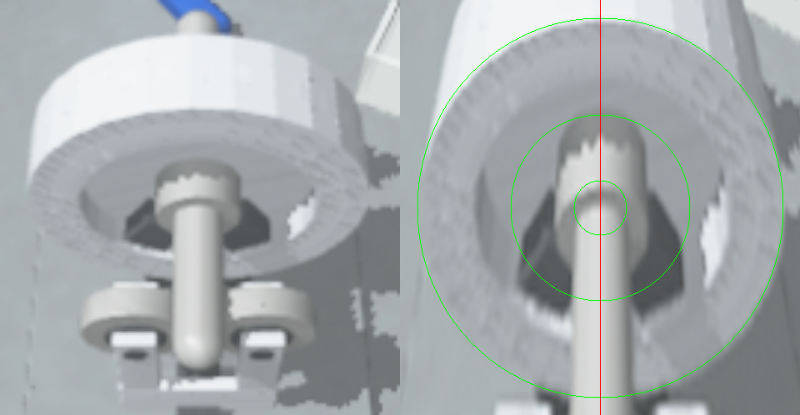

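View pics/s22.png

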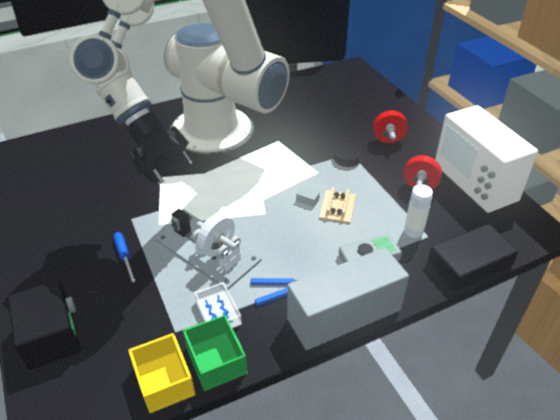

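View pics/t22.png

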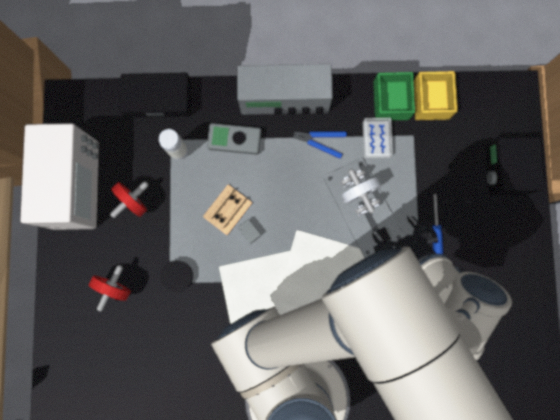

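```bash
python3 -c "
from h import *
print(manip.sense()['time'],manip.sense()['ft_force']); print(ticket.finish_job())"
```

```text
37.4 [ 0.5623281  -0.68957811  1.06549554]
the job is handed in; nothing more can be done
None
```

I moved the flywheel from its cradle onto the stand's rollers and let it go. I then pinched both release tabs fully together until the wheel was still, and let them spring back so the brake holds it. The job was handed in at 37.4 s.

- **First settling was off:** the wheel came to rest with its weight about 7° towards the stand's +x, held there by roller friction. The wrist pictures gave 7–8°; the scene camera read about 13–14°, which I put down to a calibration offset.
- **Correction:** with the brake on, I gripped the rim lightly (20 N) and turned the wheel about 7.5°. I then pinched the tabs again for about 4–5 s, during which the wheel did not move, and released them.
- **Last checks:** in the last wrist picture the weight is even on both sides of the shaft, within about 2° of straight down. The shaft lies across both roller pairs, and the gripper is clear and touching nothing. In the last top and scene pictures the bystanders and the red look-alikes appear where they were.
- **Not rechecked:** I did not look closely at the tabs after the second release. The gripper was fully open and clear of them, and they had come out after the first.

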